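# Assemble a tea caddy at the photo station and hold the mirror for the picture

## Task

Assemble the tea caddy between the four guide posts of the photo station: first the caddy body, then the cork ring, then the lid with its knob up, each lowered gently (not dropped), let go and lying flat and square on the one below. Then take the mirror's peg and swing the sprung mirror until the little camera sees the lid's brass knob in the middle of the mirror, and finish while still holding the mirror at that angle, because it springs back if let go. Leave the camera arm where it is and leave the other things on the counter alone.

Things in the scene. Friction and masses are not known exactly. Their poses are not given: they have to be found in the camera images.
- station: Aluminium photo station fixed to the counter. Origin at counter height on the vertical axis shared by mirror and camera arm (round foot 90 mm across, 10 mm high; a strip 8 mm high joins it to the nest). z up. The nest's centre lies 210 mm away, at x -54.4, y -202.8 mm. Mirror, lens and the seated lid's knob are all 100 mm above the counter, so only directions seen from above matter.
- nest (a point): Centre of the nest's flat floor, 10 mm above the counter, z up, x axis pointing straight away from the mirror axis. Four upright posts (10 mm thick) stand 35.5 mm from it on the diagonals between its x and y axes, 2.5 mm clear of a 56 mm part; from 70 mm above the counter up to their tops at 95 mm they flare outward as a lead-in. Along its x and y axes 40 mm gaps between the posts let the fingers pass.
- caddy: Caddy body, a white ceramic round cup, 56 mm across, 40 mm high, wall 6 mm, closed bottom and open top, about 150 g. Origin at the centre of its underside, z up. Stands upright on the counter at the start. Can be gripped across its outside.
- ring: Cork seal ring: 56 mm across, 16 mm high, 28 mm hole, about 30 g. Origin at the centre of its underside. Lies flat on the counter at the start; both faces are alike. Belongs on the rim of the caddy body (its underside then 40 mm above the nest floor).
- lid: Lid: white ceramic disc, 56 mm across, 12 mm thick, with a brass ball knob (16 mm across, on a thin stem) standing on it, 42 mm high in all, about 90 g. Origin at the centre of its underside, z up, knob up at the start. Belongs on the ring (its underside then 56 mm above the nest floor).
- knob (a point): Centre of the lid's brass ball knob, 34 mm above the lid's underside on its axis: what the camera must see in the mirror.
- mirror (a joint): Upright mirror on the station's axis, 70 by 70 mm, 65 to 135 mm above the counter, face 7 mm in front of the axis. Angle in rad, 0 to 1.5: at 0 it rests facing the nest; it grows counter-clockwise seen from above, towards the camera. A spring (0.6 N m/rad) pulls it to 0. The knob shows in its middle when it faces halfway between nest and lens: at half of camera.
- peg (a point): Upright round black peg, 12 mm thick, on a lever behind the mirror, 80 mm from the axis, opposite to the way the mirror faces. Origin on its axis 130 mm above the counter, z up; its top is 10 mm above the origin and it is bare down to the lever (65 mm above the counter). It moves on an arc with the mirror; pinch it from above or push it, with 3 to 7 N.
- camera (a joint): Angle of the camera arm about the same vertical axis, rad, counter-clockwise seen from above, from the direction of the nest's centre to the direction of the lens. Between 0.8 and 1.85; stiff, stays where it is. To be left alone.
- camera_lens (a point): Front of the lens of the small white camera (50 mm wide, 34 mm high) on the swing arm, 188 mm from the mirror axis, 100 mm above the counter. It looks at the mirror axis. The flat arm lies 11 to 17 mm above the counter.
- bowl: Bystander: blue ceramic bowl, 90 mm across, 45 mm high. Leave alone.
- pencup: Bystander: white pen cup, 72 mm across, pens to 145 mm high. Leave alone.
- notebook: Bystander: notebook, 150 by 110 mm, 15 mm thick. Leave alone.
- pot: Bystander: blue ceramic jar, 84 mm across, 100 mm high. Leave alone.
Things that resemble listed ones, but are neither listed nor needed, are in the scene too. There is more than one size of the ring; the one meant has the size given above.

How it is judged:
On the way, in this order (a step that is already met when the one before it is completed fails the run):
1. the caddy body stands in the nest, released (z of caddy in the frame of nest between -0.003 and 0.003 m and horizontal distance between caddy and nest below 0.006 m and angle between caddy's own z axis and vertical below 0.06 rad and contact force between the fingers and caddy below 0.1 N), for 0.2 s.
2. the cork ring lies on the body, released (z of caddy in the frame of nest between -0.003 and 0.003 m and horizontal distance between each of caddy, ring and nest below 0.006 m and angle between each of caddy, ring's own z axis and vertical below 0.06 rad and z of ring in the frame of nest between 0.037 and 0.043 m and contact force between the fingers and ring below 0.1 N), for 0.2 s.
3. the lid lies on the ring, released (z of caddy in the frame of nest between -0.003 and 0.003 m and horizontal distance between each of caddy, ring, lid and nest below 0.006 m and angle between each of caddy, ring, lid's own z axis and vertical below 0.06 rad and z of ring in the frame of nest between 0.037 and 0.043 m and z of lid in the frame of nest between 0.053 and 0.059 m and contact force between the fingers and lid below 0.1 N), for 0.2 s.
4. the mirror, held, shows the knob to the camera (contact force between the fingers and mirror_c4 above 0.5 N and ((value of joint camera between 0.775 and 0.8251 rad and value of joint mirror between 0.33 and 0.47 rad) or (value of joint camera between 0.825 and 0.8751 rad and value of joint mirror between 0.355 and 0.495 rad) or (value of joint camera between 0.875 and 0.9251 rad and value of joint mirror between 0.38 and 0.52 rad) or (value of joint camera between 0.925 and 0.9751 rad and value of joint mirror between 0.405 and 0.545 rad) or (value of joint camera between 0.975 and 1.0251 rad and value of joint mirror between 0.43 and 0.57 rad) or (value of joint camera between 1.025 and 1.0751 rad and value of joint mirror between 0.455 and 0.595 rad) or (value of joint camera between 1.075 and 1.1251 rad and value of joint mirror between 0.48 and 0.62 rad) or (value of joint camera between 1.125 and 1.1751 rad and value of joint mirror between 0.505 and 0.645 rad) or (value of joint camera between 1.175 and 1.2251 rad and value of joint mirror between 0.53 and 0.67 rad) or (value of joint camera between 1.225 and 1.2751 rad and value of joint mirror between 0.555 and 0.695 rad) or (value of joint camera between 1.275 and 1.3251 rad and value of joint mirror between 0.58 and 0.72 rad) or (value of joint camera between 1.325 and 1.3751 rad and value of joint mirror between 0.605 and 0.745 rad) or (value of joint camera between 1.375 and 1.4251 rad and value of joint mirror between 0.63 and 0.77 rad) or (value of joint camera between 1.425 and 1.4751 rad and value of joint mirror between 0.655 and 0.795 rad) or (value of joint camera between 1.475 and 1.5251 rad and value of joint mirror between 0.68 and 0.82 rad) or (value of joint camera between 1.525 and 1.5751 rad and value of joint mirror between 0.705 and 0.845 rad) or (value of joint camera between 1.575 and 1.6251 rad and value of joint mirror between 0.73 and 0.87 rad) or (value of joint camera between 1.625 and 1.6751 rad and value of joint mirror between 0.755 and 0.895 rad) or (value of joint camera between 1.675 and 1.7251 rad and value of joint mirror between 0.78 and 0.92 rad) or (value of joint camera between 1.725 and 1.7751 rad and value of joint mirror between 0.805 and 0.945 rad) or (value of joint camera between 1.775 and 1.8251 rad and value of joint mirror between 0.83 and 0.97 rad) or (value of joint camera between 1.825 and 1.8751 rad and value of joint mirror between 0.855 and 0.995 rad))), for 0.2 s.
At the end, for the whole second after the job is handed in: Body, ring and lid stacked in the nest in that order, each within 6 mm of its axis, 3 mm of its height and 3.4 degrees of flat, untouched; the fingers hold the peg (over 0.5 N) and the mirror stands still within about 0.07 rad of half the camera arm's angle (all of step 3 and all of step 4 and contact force between the fingers and caddy below 0.1 N and contact force between the fingers and ring below 0.1 N and velocity of joint mirror between -0.05 and 0.05 rad/s); the arm keeps its last pose, push and grip.
It fails at once if a bystander shifted by more than 30 mm (distance of any of bowl, pencup, notebook, pot from where it was at the start of the episode above 0.03 m).
It fails at once if camera arm moved by more than 10 mm (distance of camera_lens from where it was at the start of the episode above 0.01 m).
It fails at once if a part dropped into the nest (moving faster than 0.6 m/s there) ((horizontal distance between caddy and nest below 0.02 m and z of caddy in the frame of nest below 0.08 m and linear speed of caddy above 0.6 m/s) or (horizontal distance between ring and nest below 0.02 m and z of ring in the frame of nest below 0.08 m and linear speed of ring above 0.6 m/s) or (horizontal distance between lid and nest below 0.02 m and z of lid in the frame of nest below 0.08 m and linear speed of lid above 0.6 m/s)).
It also fails if it takes over 72 s, if anything falls off the work surface, if the arm or the gripper's body presses on something with over 40 N, if the wrist force passes 120 N, or if a joint passes its speed limit or range.

## Robot

A 6-joint arm with a two-finger parallel gripper is mounted at the origin on the work surface. World frame = base frame: x ahead of the robot, y to its left, z up, the work surface at z = 0. Lengths are in m, angles in rad, forces in N, time in s.
With the tool pointing down it reaches from about 0.275 to 0.825 m from the base axis. Payload 5.2 kg.
Tool frame: the origin (TCP) lies on the mounting face of the last link; the fingertips stand tip_extent ahead of it and the grasp point (between the pads) lies 167 mm ahead of it (tip_extent is the distance from the TCP to the fingertips, in m); z points along the fingers, y is the direction in which the jaws open and shut (so a half turn about z gives the same grasp; the last joint's range is limited). The gripper opens to 93 mm and grips with 3 to 60 N. Pads are 15 mm wide; open, the fingers measure 128 mm over their backs; the gripper's body (75 mm by 188 mm) begins 65 mm behind the grasp point.
Start: joints at [-0.203, 0.259, 1.535, -0, 1.348, -0.203], TCP at [0.55, 0, 0.405] pointing down, gripper open.
Joint ranges: [-3.14, 3.14], [-0.91, 2.08], [0.19, 2.58], [-1.22, 4.36], [0.22, 2.71], [-3.12, 3.12]. Speed limits (rad/s): [2.57, 2.57, 3.14, 3.14, 3.14, 3.14].

## Interface

Orientations are given as a rotation vector (axis times angle).
In Python, from cell import get_obs, camera, camera_params, finish_job, tip_extent gives the robot as it stands.
- The arm moves only by the shell command python3 -m handwheel 'ROWS' [FORCE]. ROWS is JSON, a list of rows, each an object with "travel": the shift along the tool's x, y, z normalised to -1 to 1, where 1 is 0.04 m, a list of three; "rotation": the turn, a rotation vector about the tool's x, y, z normalised to -1 to 1, where 1 is 5 degrees, a list of three; "grip": the gripper command: -1 is shut, 1 is fully open, values between are in proportion. A call has 1 to 8 rows; each row shifts and turns the pose as measured when the row begins, along the tool's axes as they then stand; what a row does not reach is not made up. A row lasts 1/10 s, in which the tool goes at most 50 mm and 8.59 degrees, less where a joint would pass 70% of its speed; a pose out of reach is approached as far as the arm can. A call with a number of a shift or a turn outside -1 to 1 is refused whole. A call with a gripper value outside its range is refused whole. The fingers move at their own pace and stop on an object; FORCE is the grip in N (left out, the last holds). Time passes only in rows, so rows that do not move let the fingers close. It gives the time, the measured TCP pose, the force and the opening at its end, in the units of the state.
- get_obs(): the state, without advancing time (a new reading comes with each control period).
- camera(name): name is "scene" or "side" or "wrist"; returns the picture (480x640x3 uint8, blue, green, red); there is no depth.
- camera_params(name): a dict with "fx", "fy", "cx", "cy" (pixels), "T" (4x4, takes a point from camera to world coordinates). Camera axes: x right, y down, z forward; pixel columns grow to the right and rows downward; lengths in m; the calibration is good to about 2 mm. A picture is of the moment at which its call begins: read the wrist's pose just before it. camera_params takes no time and is no camera call; for the wrist camera it gives the pose at the moment of the call.
- finish_job(): hands the job in, once; it reports no verdict.
The state is a dict: "time_s": time; "q": joint angles; "joint_velocities": joint speeds; "effort": joint torques, N m; "position": TCP position; "orientation": TCP orientation; "ft_force": force on the tool from outside, world axes, zero at the start; "torque": the same for the moment, N m; "grip_width": finger opening in m.
Only numpy, scipy, OpenCV 4.12 (cv2) and the standard library are available. Lean on these libraries where they do the work, as an engineer would, in place of code of your own. Each camera call takes 0.05 s, during which the arm holds its last target.

## Working session

There is one attempt and no reset: what is moved stays moved. The work goes in short steps, Python scripts to look and compute and a shell command to move; the robot and the scene stay as the last step left them, time stands still between calls to the robot, and variables do not carry over. Pictures are saved under pics/ and viewed, and the job is handed in when it is done.

```bash
ls; mkdir -p pics
python3 - <<'E'
from cell import *
import cv2,numpy as np
o=get_obs();print(o, tip_extent if not callable(tip_extent) else tip_extent())
for n in ["scene","side","wrist"]:
    p=camera_params(n);print(n,{k:(np.round(v,4).tolist() if k=='T' else v) for k,v in p.items()})
    cv2.imwrite(f"pics/{n}0.png",camera(n))
E
```

```text
pics
{'time_s': 0.0, 'q': array([-2.02815590e-01,  2.59321183e-01,  1.53607246e+00,  4.60243958e-05,
        1.34798844e+00, -2.02780081e-01]), 'joint_velocities': array([-0.00044469, -0.00181392, -0.00060559, -0.00034112,  0.00089016,
       -0.00067067]), 'effort': array([ 2.41929010e-04, -4.37298238e+01, -2.84004611e+01,  7.19661056e-02,
        4.11791797e-02, -1.14769305e-04]), 'position': array([5.49787749e-01, 6.68335203e-05, 4.03933414e-01]), 'orientation': array([-2.22041793e+00, -2.22031642e+00,  1.48692783e-03]), 'ft_force': array([ 0.48208745, -0.34834736,  0.07036745]), 'torque': array([ 0.02214111,  0.00379452, -0.01937908]), 'grip_width': 0.09342907963805892} 0.1861
scene {'fx': 466.0221799158409, 'fy': 466.0221799158409, 'cx': 320.8639722590296, 'cy': 237.69757611008967, 'T': [[0.445, 0.6643, -0.6006, 1.1975], [0.8954, -0.3199, 0.3097, -0.3409], [0.0136, -0.6756, -0.7372, 0.9497], [0.0, 0.0, 0.0, 1.0]]}
side {'fx': 523.678512813387, 'fy': 523.678512813387, 'cx': 323.7674865264016, 'cy': 242.45844187264265, 'T': [[-0.9255, -0.1956, 0.3243, 0.0816], [-0.3782, 0.5204, -0.7656, 0.9996], [-0.019, -0.8313, -0.5556, 0.8329], [0.0, 0.0, 0.0, 1.0]]}
wrist {'fx': 389.58124263591003, 'fy': 389.58124263591003, 'cx': 314.5383263753832, 'cy': 237.70380863505326, 'T': [[1.0, 0.0008, -0.0023, 0.5492], [0.0001, -0.9601, -0.2797, 0.0768], [-0.0024, 0.2797, -0.9601, 0.3846], [0.0, 0.0, 0.0, 1.0]]}
```

View pics/scene0.png

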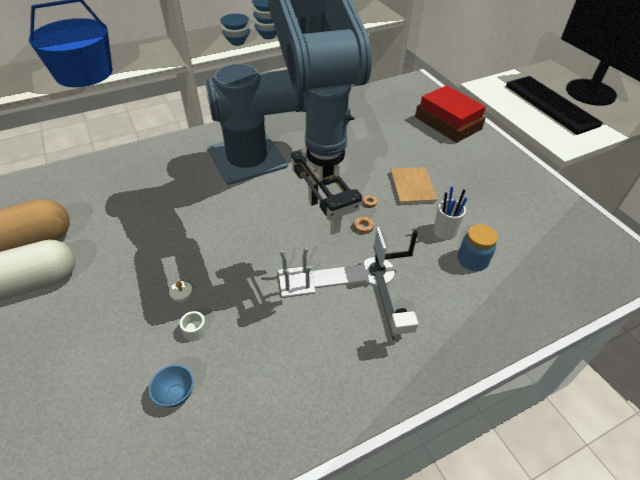

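View pics/side0.png

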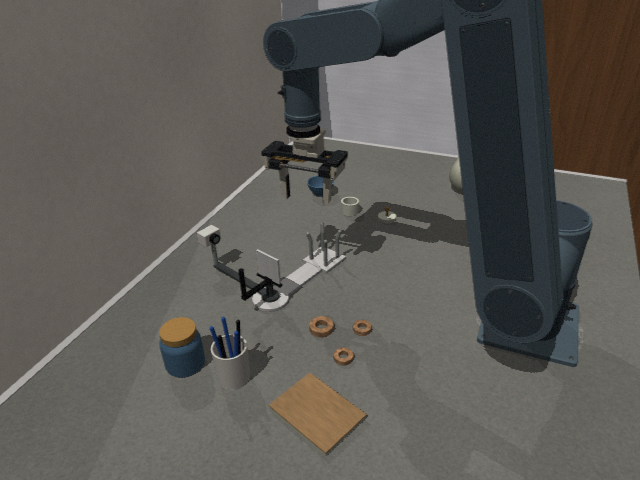

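View pics/wrist0.png

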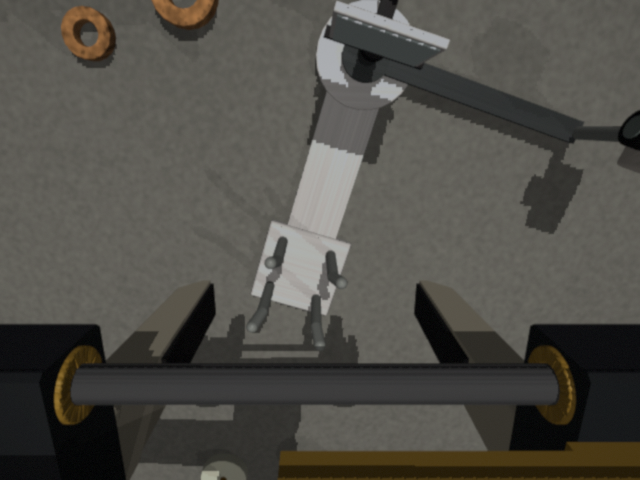

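```bash
cat > h.py <<'E'
from cell import *
import cv2,numpy as np
def P(n): return camera_params(n)
def ray(p,u,v):
    d=p['T'][:3,:3]@np.array([(u-p['cx'])/p['fx'],(v-p['cy'])/p['fy'],1]);return p['T'][:3,3],d
def onz(p,u,v,z):
    o,d=ray(p,u,v);return o+d*(z-o[2])/d[2]
def proj(p,X):
    X=np.atleast_2d(X);c=(X-p['T'][:3,3])@p['T'][:3,:3]
    return np.c_[p['fx']*c[:,0]/c[:,2]+p['cx'],p['fy']*c[:,1]/c[:,2]+p['cy']]
def tri(prs):
    A=np.zeros((3,3));b=np.zeros(3)
    for p,uv in prs:
        o,d=ray(p,*uv);d=d/np.linalg.norm(d);M=np.eye(3)-np.outer(d,d);A+=M;b+=M@o
    X=np.linalg.solve(A,b);return X,[np.linalg.norm(np.cross(X-ray(p,*uv)[0],ray(p,*uv)[1]/np.linalg.norm(ray(p,*uv)[1]))) for p,uv in prs]
def crop(src,x0,y0,x1,y1,s,out):
    im=cv2.imread(src) if isinstance(src,str) else src
    cv2.imwrite(out,cv2.resize(im[y0:y1,x0:x1],None,fx=s,fy=s,interpolation=cv2.INTER_CUBIC))
E
python3 - <<'E'
from h import *
crop("pics/scene0.png",260,180,460,350,4,"pics/sc1.png")
crop("pics/scene0.png",140,260,240,420,4,"pics/sc2.png")
crop("pics/side0.png",190,160,410,370,3,"pics/si1.png")
E
```

```text
(no output)
```

View pics/sc1.png

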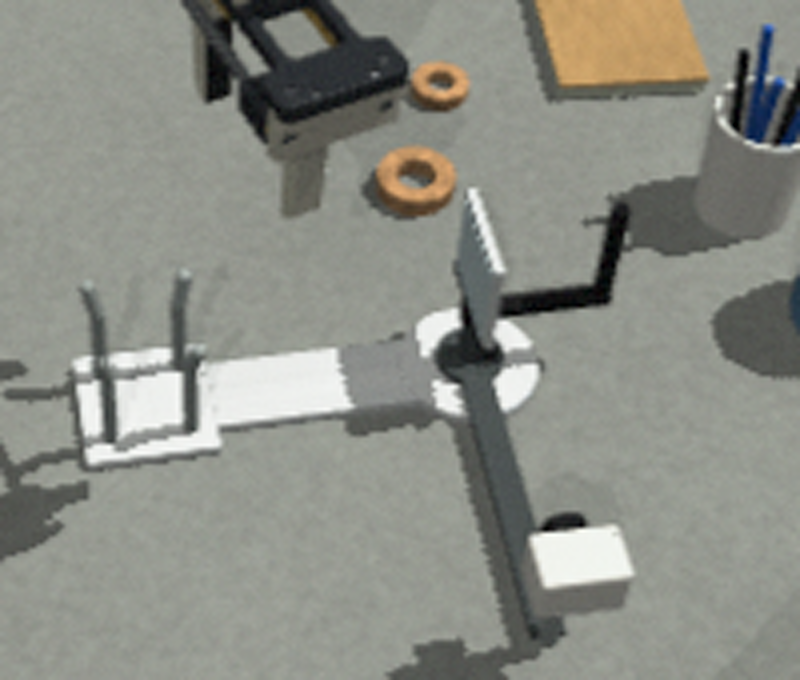

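View pics/sc2.png

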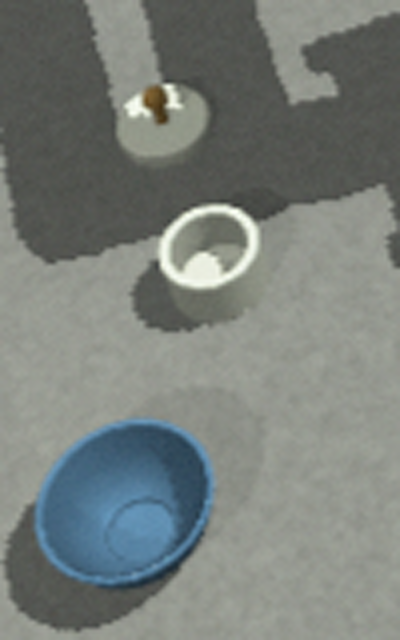

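View pics/si1.png

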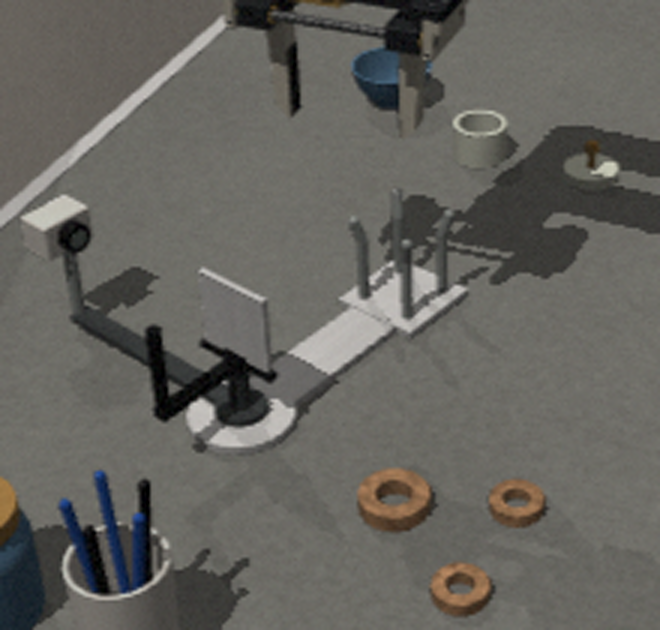

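```bash
cat > m1.py <<'E'
from h import *
S,D,W=P('scene'),P('side'),P('wrist')
# W pose at the time
print('W foot',onz(W,364,55,.01).round(4)); 
c=np.array([onz(W,u,v,.01) for u,v in [(275,222),(350,242),(327,314),(252,292)]]);print('W plate',c.mean(0).round(4),np.linalg.norm(np.diff(c,axis=0),axis=1).round(3))
sc=lambda u,v:(260+u/4,180+v/4)
s2=lambda u,v:(140+u/4,260+v/4)
si=lambda u,v:(190+u/3,160+v/3)
print('foot S',onz(S,*sc(478,362),.01).round(4),'D',onz(D,*si(241,413),.01).round(4))
c=np.array([onz(S,*sc(*q),.01) for q in [(73,360),(203,347),(220,440),(85,462)]]);print('S plate',c.mean(0).round(4))
c=np.array([onz(D,*si(*q),.01) for q in [(342,298),(400,258),(467,290),(405,332)]]);print('D plate',c.mean(0).round(4))
print('caddy S',onz(S,*s2(210,246),.04).round(4),'D',onz(D,*si(480,125),.04).round(4))
print('lid S',onz(S,*s2(163,120),.012).round(4),'D',onz(D,*si(591,168),.012).round(4))
print('knob',tri([(S,s2(153,97)),(D,si(592,147))]))
print('peg top',tri([(S,sc(619,205)),(D,si(153,331))]))
print('lens',onz(S,*sc(566,522),.1).round(4), onz(D,*si(75,237),.1).round(4))
E
python3 m1.py
cat > rings.py <<'E'
from h import *
D=P('side');S=P('scene')
for nm,p in (('side',D),('scene',S)):
    im=cv2.imread(f'pics/{nm}0.png');h=cv2.cvtColor(im,cv2.COLOR_BGR2HSV)
    m=cv2.inRange(h,(3,90,60),(18,255,255))
    cs,_=cv2.findContours(m,cv2.RETR_EXTERNAL,cv2.CHAIN_APPROX_NONE)
    for c in cs:
        if 60<cv2.contourArea(c)<1500:
            q=np.array([onz(p,*x[0],.008)[:2] for x in c],np.float32);(x,y),w,a=cv2.minAreaRect(q)
            print(nm,cv2.boundingRect(c),'ctr',round(x,4),round(y,4),'size',np.round(w,4))
E
python3 rings.py
```

```text
W foot [0.592  0.1353 0.01  ]
W plate [ 0.5346 -0.0653  0.01  ] [0.078 0.083 0.083]
foot S [0.6001 0.1389 0.01  ] D [0.5925 0.1371 0.01  ]
S plate [ 0.5355 -0.0667  0.01  ]
D plate [ 0.5315 -0.0652  0.01  ]
caddy S [ 0.5607 -0.3351  0.04  ] D [ 0.5543 -0.3307  0.04  ]
lid S [ 0.4402 -0.3357  0.012 ] D [ 0.4355 -0.3332  0.012 ]
knob (array([ 0.43732538, -0.33710078,  0.03357453]), [np.float64(0.0007120491627005154), np.float64(0.0007120491627007211)])
peg top (array([0.61628684, 0.21165913, 0.1394386 ]), [np.float64(1.1557549924147416e-05), np.float64(1.1557549924062908e-05)])
lens [0.773  0.0783 0.1   ] [0.7765 0.073  0.1   ]
side (334, 348, 20, 17) ctr 0.3584 0.2521 size [0.0408 0.0465]
side (353, 320, 19, 16) ctr 0.3514 0.1535 size [0.0406 0.0503]
side (159, 317, 37, 30) ctr 0.7371 0.3164 size [0.0803 0.0969]
side (309, 316, 25, 21) ctr 0.4393 0.183 size [0.0553 0.0665]
scene (354, 217, 20, 17) ctr 0.4385 0.1849 size [0.0538 0.0639]
scene (363, 196, 14, 12) ctr 0.3621 0.2494 size [0.0386 0.0484]
scene (391, 167, 46, 35) ctr 0.3505 0.4102 size [0.1132 0.1547]
scene (456, 116, 29, 16) ctr 0.1641 0.7818 size [0.025  0.1406]
```

```bash
python3 -m handwheel '[{"travel":[0,0,0],"rotation":[0,0,0.8],"grip":1},{"travel":[0,0,0],"rotation":[0,0,0.8],"grip":1},{"travel":[0,0,0],"rotation":[0,0,0.8],"grip":1},{"travel":[0,0,0],"rotation":[0,0,0.8],"grip":1},{"travel":[0,0,0],"rotation":[0,0,0],"grip":1}]' 20
cat >> h.py <<'E'
from scipy.spatial.transform import Rotation as R
def tool():
    o=get_obs();return np.array(o['position']),R.from_rotvec(o['orientation']).as_matrix(),o
def go(target_grasp,yaw=None):
    """target grasp point world -> shift in tool units"""
    p,M,o=tool();g=p+M[:,2]*.167
    d=M.T@(np.array(target_grasp)-g)
    print('t',round(o['time_s'],2),'grasp',g.round(4),'yawY',round(np.degrees(np.arctan2(M[1,1],M[0,1])),2),'tilt',np.degrees(np.arccos(-M[2,2])).round(2),'need units',(d/.04).round(3),'grip',round(o['grip_width'],4),'F',np.round(o['ft_force'],2))
E
python3 - <<'E'
from h import *
S=P('scene')
print('bowl',onz(S,172,383,.045))
go([.557,-.333,.12])
E
```

```text
time_s: 0.65
position: [0.5494, 0.0002, 0.4022]
orientation: [-2.515, -1.875, 0.006]
ft_force: [0.2, 0.7, 0.5]
grip_width: 0.0928
bowl [ 0.68857022 -0.41324113  0.045     ]
t 0.65 grasp [5.485e-01 3.000e-04 2.352e-01] yawY -16.59 tilt 0.32 need units [-7.924  2.6    2.87 ] grip 0.0928 F [0.16 0.73 0.53]
```

```bash
python3 -m handwheel '[{"travel":[-1,0.32,0.35],"rotation":[0,0,0],"grip":1},{"travel":[-1,0.32,0.35],"rotation":[0,0,0],"grip":1},{"travel":[-1,0.32,0.35],"rotation":[0,0,0],"grip":1},{"travel":[-1,0.32,0.35],"rotation":[0,0,0],"grip":1},{"travel":[-1,0.32,0.35],"rotation":[0,0,0],"grip":1},{"travel":[-1,0.32,0.35],"rotation":[0,0,0],"grip":1},{"travel":[-1,0.32,0.35],"rotation":[0,0,0],"grip":1},{"travel":[-0.8,0.3,0.3],"rotation":[0,0,0],"grip":1}]'
python3 - <<'E'
from h import *
go([.557,-.333,.12])
np.save('pics/Tw1.npy',P('wrist')['T'])
cv2.imwrite('pics/w1.png',camera('wrist'))
E
```

```text
time_s: 1.45
position: [0.5617, -0.3338, 0.289]
orientation: [-2.491, -1.91, -0.001]
ft_force: [0.6, -0.1, 0.8]
grip_width: 0.0932
t 1.45 grasp [ 0.5615 -0.3334  0.122 ] yawY -15.04 tilt 0.15 need units [-0.02  -0.112  0.05 ] grip 0.0932 F [ 0.55 -0.12  0.82]
```

View pics/w1.png

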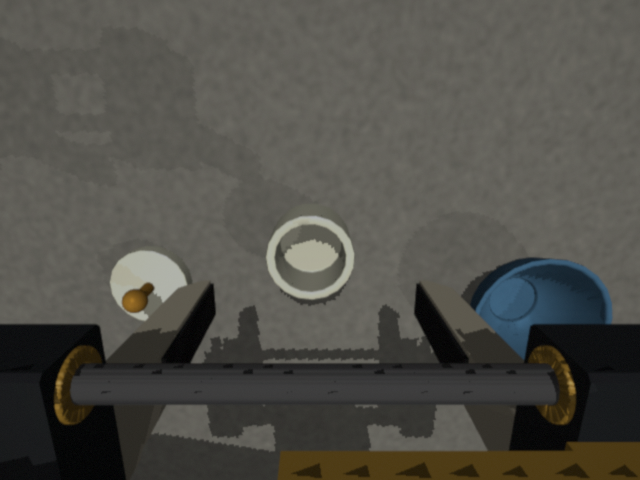

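```bash
cat >> h.py <<'E'
def circ(im,p,roi,lo,hi,z,hole=False):
    x0,y0,x1,y1=roi;h=cv2.cvtColor(im,cv2.COLOR_BGR2HSV);m=np.zeros(h.shape[:2],np.uint8)
    m[y0:y1,x0:x1]=cv2.inRange(h,lo,hi)[y0:y1,x0:x1]
    cs,_=cv2.findContours(m,cv2.RETR_EXTERNAL,cv2.CHAIN_APPROX_NONE);c=max(cs,key=cv2.contourArea)
    c=cv2.convexHull(c);q=np.array([onz(p,*x[0],z)[:2] for x in c],np.float32)
    (x,y),w,a=cv2.minAreaRect(q);(cx,cy),r=cv2.minEnclosingCircle(q)
    e=cv2.fitEllipse(q) if len(q)>5 else None
    print('rect',np.round((x,y),4),np.round(w,4),'circ',np.round((cx,cy),4),round(2*r,4),'ell',np.round(e[0],4),np.round(e[1],4),'px',cv2.boundingRect(c))
E
python3 - <<'E'
from h import *
go([.557,-.333,.12])
p=P('wrist');im=cv2.imread('pics/w1.png')
print(im[258,272],im[230,310-20],im[200,310])
circ(im,p,(255,205,365,310),(0,0,140),(60,90,255),.04)
p['T']=np.load('pics/Tw1.npy')
circ(im,p,(255,205,365,310),(0,0,140),(60,90,255),.04)
circ(im,p,(100,240,195,330),(0,0,140),(60,90,255),.012)
for n,roi,lid in (('scene',(170,305,215,345),(165,277,200,302)),('side',(335,190,365,220),(375,200,400,225))):
    im=cv2.imread(f'pics/{n}0.png');circ(im,P(n),roi,(0,0,150),(60,70,255),.04)
E
```

```text
t 1.5 grasp [ 0.5609 -0.3385  0.1196] yawY -15.19 tilt 0.12 need units [ 0.107 -0.13  -0.01 ] grip 0.0928 F [ 1.56 -3.53 -0.  ]
[161 179 176] [103 117 117] [86 92 95]
rect [ 0.5568 -0.3402] [0.0538 0.0533] circ [ 0.5568 -0.3404] 0.0545 ell [ 0.5568 -0.3403] [0.0538 0.054 ] px (266, 216, 88, 83)
rect [ 0.5573 -0.3357] [0.0543 0.0539] circ [ 0.5573 -0.336 ] 0.0551 ell [ 0.5573 -0.3358] [0.0544 0.0546] px (266, 216, 88, 83)
rect [ 0.4377 -0.3288] [0.0399 0.0548] circ [ 0.4372 -0.3359] 0.0551 ell [ 0.4369 -0.3324] [0.0458 0.0556] px (110, 251, 77, 58)
rect [ 0.5751 -0.3386] [0.1073 0.0853] circ [ 0.5884 -0.345 ] 0.1211 ell [ 0.5872 -0.3432] [0.1031 0.1206] px (170, 311, 45, 34)
rect [ 0.5583 -0.3373] [0.0526 0.0442] circ [ 0.5577 -0.3368] 0.054 ell [ 0.5579 -0.337 ] [0.0519 0.0535] px (341, 197, 18, 8)
```

```bash
python3 -m handwheel '[{"travel":[0,-0.08,0],"rotation":[0,0,0],"grip":1},{"travel":[0,0,0.5],"rotation":[0,0,0],"grip":1}]'
python3 - <<'E'
from h import *
go([.5573,-.3358,.028])
E
```

```text
time_s: 1.7
position: [0.5579, -0.3403, 0.267]
orientation: [2.495, 1.907, -0.001]
ft_force: [0.8, 0.2, 1.3]
grip_width: 0.0932
t 1.7 grasp [ 0.5579 -0.3405  0.1   ] yawY -15.22 tilt 0.06 need units [ 0.112 -0.046  1.801] grip 0.0932 F [0.82 0.21 1.35]
```

```bash
python3 -m handwheel '[{"travel":[0.11,-0.04,0.5],"rotation":[0,0,0],"grip":1},{"travel":[0,0,0.5],"rotation":[0,0,0],"grip":1},{"travel":[0,0,0.5],"rotation":[0,0,0],"grip":1},{"travel":[0,0,0.2],"rotation":[0,0,0],"grip":1},{"travel":[0,0,0],"rotation":[0,0,0],"grip":1}]'
python3 - <<'E'
from h import *
go([.5573,-.3358,.028])
E
```

```text
time_s: 2.2
position: [0.5565, -0.33, 0.1965]
orientation: [-2.484, -1.917, 0.001]
ft_force: [-0.2, -0.3, 0.5]
grip_width: 0.0929
t 2.2 grasp [ 0.556  -0.3296  0.0295] yawY -14.68 tilt 0.21 need units [-0.142  0.071  0.038] grip 0.0929 F [-0.15 -0.28  0.5 ]
```

```bash
for i in 1 2 3; do python3 -m handwheel '[{"travel":[0,0,0],"rotation":[0,0,0],"grip":1}]' | head -2; done
python3 - <<'E'
from h import *
go([.5573,-.3358,.028])
E
```

```text
time_s: 2.3
position: [0.5567, -0.3295, 0.1972]
time_s: 2.4
position: [0.557, -0.3293, 0.1983]
time_s: 2.5
position: [0.5574, -0.3294, 0.1995]
t 2.5 grasp [ 0.5574 -0.3294  0.0325] yawY -14.56 tilt 0.0 need units [-0.155  0.039  0.112] grip 0.0927 F [ 0.48 -1.26 -0.08]
```

```bash
python3 -m handwheel '[{"travel":[-0.14,0.03,0.11],"rotation":[0,0,0],"grip":1},{"travel":[0,0,0],"rotation":[0,0,0],"grip":1}]'
python3 - <<'E'
from h import *
go([.5573,-.3358,.028])
E
```

```text
time_s: 2.7
position: [0.5576, -0.3359, 0.1964]
orientation: [2.482, 1.921, 0.001]
ft_force: [-1.0, 0.1, -0.7]
grip_width: 0.0932
t 2.7 grasp [ 0.5579 -0.3362  0.0294] yawY -14.53 tilt 0.17 need units [ 0.006 -0.018  0.036] grip 0.0932 F [-0.95  0.07 -0.71]
```

Good; close.

```bash
python3 -m handwheel '[{"travel":[0,0,0.03],"rotation":[0,0,0],"grip":-1},{"travel":[0,0,0],"rotation":[0,0,0],"grip":-1},{"travel":[0,0,0],"rotation":[0,0,0],"grip":-1},{"travel":[0,0,0],"rotation":[0,0,0],"grip":-1},{"travel":[0,0,0],"rotation":[0,0,0],"grip":-1},{"travel":[0,0,0],"rotation":[0,0,0],"grip":-1}]' 20
python3 - <<'E'
from h import *
go([.5573,-.3358,.028])
E
```

```text
time_s: 3.3
position: [0.5574, -0.3365, 0.1952]
orientation: [2.483, 1.92, 0.001]
ft_force: [-0.0, 0.4, 0.4]
grip_width: 0.0547
t 3.3 grasp [ 0.5578 -0.3368  0.0282] yawY -14.58 tilt 0.17 need units [ 0.021 -0.018  0.005] grip 0.0547 F [-0.    0.41  0.41]
```

```bash
python3 -m handwheel '[{"travel":[0,0,-0.5],"rotation":[0,0,0],"grip":-1},{"travel":[0,0,-1],"rotation":[0,0,0],"grip":-1},{"travel":[0.3,0,-1],"rotation":[0,0,0],"grip":-1},{"travel":[0.7,0,-0.5],"rotation":[0,0,0],"grip":-1},{"travel":[1,0,-0.2],"rotation":[0,0,0],"grip":-1},{"travel":[1,0,0],"rotation":[0,0,0],"grip":-1},{"travel":[0.5,0,0],"rotation":[0,0,0],"grip":-1},{"travel":[0,0,0],"rotation":[0,0,0],"grip":-1}]'; python3 -m handwheel '[{"travel":[0,0,0],"rotation":[0,0,0],"grip":-1},{"travel":[0,0,0],"rotation":[0,0,0],"grip":-1}]';python3 - <<'E'
from h import *
go([.534,-.066,.16])
np.save('pics/Tw2.npy',P('wrist')['T'])
cv2.imwrite('pics/w2.png',camera('wrist'))
cv2.imwrite('pics/scene2.png',camera('scene'))
cv2.imwrite('pics/side2.png',camera('side'))
crop("pics/scene2.png",260,180,460,330,4,"pics/sc21.png")
crop("pics/side2.png",190,200,390,350,4,"pics/si21.png")
E
```

```text
time_s: 4.1
position: [0.5926, -0.1971, 0.3264]
orientation: [-2.487, -1.916, -0.002]
ft_force: [-0.1, 0.4, -1.3]
grip_width: 0.0549
time_s: 4.3
position: [0.5925, -0.1973, 0.326]
orientation: [-2.486, -1.918, -0.0]
ft_force: [0.1, -0.7, -0.8]
grip_width: 0.0552
t 4.3 grasp [ 0.5923 -0.1971  0.159 ] yawY -14.7 tilt 0.09 need units [ 2.8   -2.242 -0.019] grip 0.0552 F [ 0.06 -0.74 -0.83]
```

View pics/w2.png

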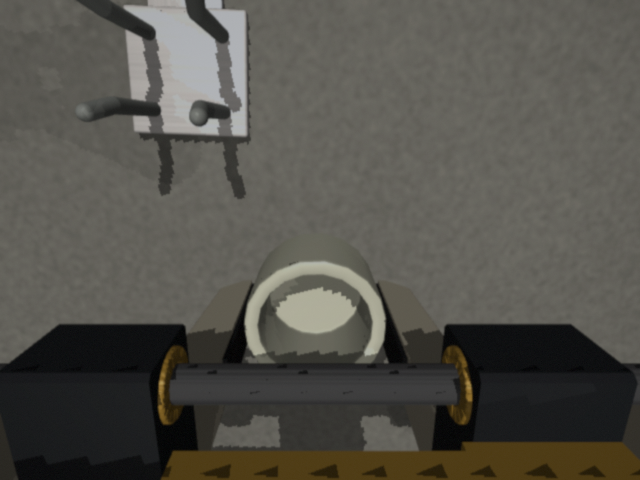

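View pics/sc21.png

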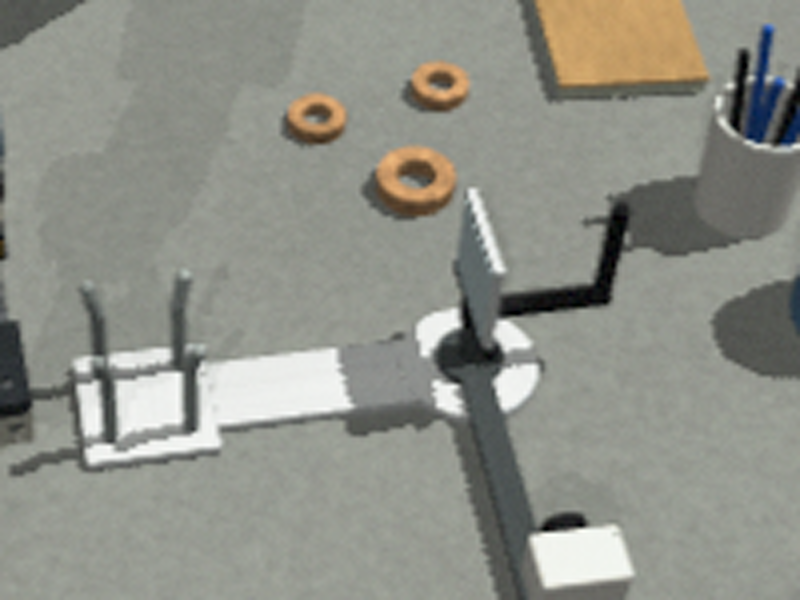

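View pics/si21.png

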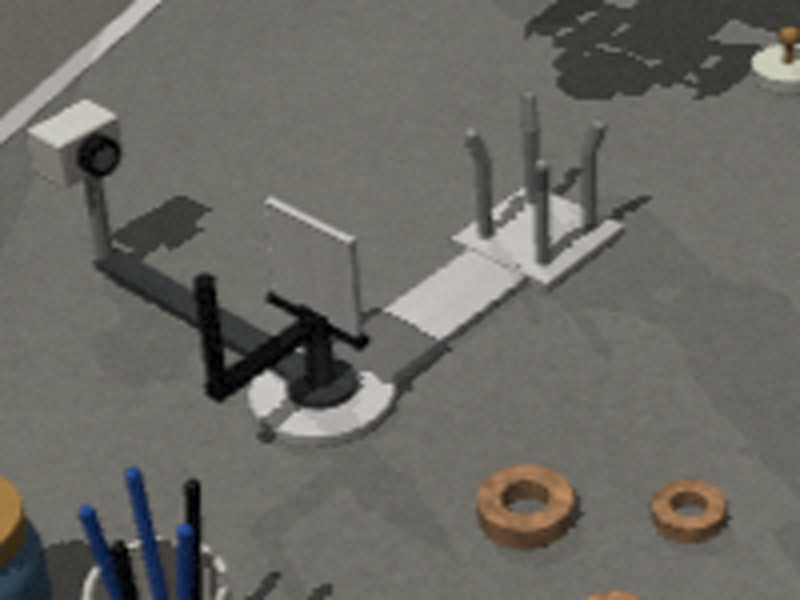

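Run:
```python
from h import *
S,D,W=P('scene'),P('side'),P('wrist');W['T']=np.load('pics/Tw2.npy')
sc=lambda u,v:(260+u/4,180+v/4)
si=lambda u,v:(190+u/4,200+v/4)
idt=lambda u,v:(u,v)
def m(n,p,f,pts,z):
    c=np.array([onz(p,*f(*q),z) for q in pts]);d=np.linalg.norm(c-np.roll(c,-1,0),axis=1)
    dg=c[2]-c[0];print(n,c.mean(0).round(4),'sides',d.round(4),'orient',[round(np.degrees(np.arctan2(*(c[(i+1)%4]-c[i])[1::-1])),1) for i in range(4)])
m('W plate',W,idt,[(126,7),(247,10),(248,135),(134,132)],.01)
m('W base',W,idt,[(152,35),(222,38),(228,112),(157,111)],.01)
m('S tops',S,sc,[(86,286),(183,273),(195,350),(100,361)],.093)
m('D tops',D,si,[(473,133),(528,97),(598,127),(543,165)],.093)
m('D plate',D,si,[(454,238),(527,190),(624,228),(547,284)],.01)
m('S plate',S,sc,[(75,362),(204,347),(219,438),(85,463)],.01)
h=cv2.imread('pics/w2.png')
# expected nest from station
print('caddy grasp pix',proj(W,[[.5923,-.1971,.159],[.5923,-.1971,.171]]))
print('wrist cam-frame tool offset', )
# foot
for n,p,f,roi in (('scene2',S,sc,None),('side2',D,si,None)):
    pass
print('foot S', onz(S,*sc(478,362),.01),'D',onz(D,*si(320,390),.01))
print('peg top',tri([(S,sc(619,203)),(D,si(205,280))]))
print('ring z.016 D',onz(D,*si(526,498),.016),'S',onz(S,*sc(416,178),.016))
```

```text
W plate [ 0.534 -0.067  0.01 ] sides [0.0819 0.082  0.0838 0.0818] orient [np.float64(-16.0), np.float64(-107.0), np.float64(163.8), np.float64(71.7)]
W base [ 0.5343 -0.068   0.01  ] sides [0.0482 0.0486 0.0514 0.0499] orient [np.float64(-16.9), np.float64(-103.4), np.float64(164.5), np.float64(72.8)]
S tops [ 0.5354 -0.0672  0.093 ] sides [0.0596 0.0607 0.0561 0.059 ] orient [np.float64(74.4), np.float64(-18.5), np.float64(-107.4), np.float64(164.8)]
D tops [ 0.531  -0.0634  0.093 ] sides [0.0564 0.0601 0.0569 0.0601] orient [np.float64(-107.2), np.float64(162.1), np.float64(72.8), np.float64(-18.3)]
D plate [ 0.5305 -0.0626  0.01  ] sides [0.0746 0.0813 0.0811 0.0821] orient [np.float64(-109.0), np.float64(166.4), np.float64(71.9), np.float64(-18.2)]
S plate [ 0.5359 -0.0665  0.01  ] sides [0.0836 0.0731 0.0843 0.0795] orient [np.float64(72.7), np.float64(-18.3), np.float64(-102.9), np.float64(161.5)]
caddy grasp pix [[315.38067543 314.72462892]
 [315.38998777 329.18833206]]
wrist cam-frame tool offset
foot S [0.600058  0.1389063 0.01     ] D [0.59353564 0.13677442 0.01      ]
peg top (array([0.61560475, 0.21175688, 0.14056305]), [np.float64(0.00014202559710662242), np.float64(0.00014202559710636028)])
ring z.016 D [0.43621759 0.18658851 0.016     ] S [0.44431924 0.18223905 0.016     ]
```

Run:
```python
from h import *
W=P('wrist');W['T']=np.load('pics/Tw2.npy')
p,M,o=tool();g=p+M[:,2]*.167
for q in [(315,261.5),(245,322),(385,322)]:
    print((M.T@(onz(W,*q,.171)-g)).round(4))
go([.534,-.067,.16])
```

```text
[ 0.0285 -0.0003 -0.012 ]
[ 0.0036 -0.0273 -0.012 ]
[ 0.0037  0.0268 -0.0121]
t 4.45 grasp [ 0.5922 -0.1976  0.1589] yawY -14.77 tilt 0.1 need units [ 2.787 -2.24  -0.021] grip 0.055 F [-0.02 -0.34 -1.25]
```

```bash
python3 -m handwheel '[{"travel":[0.5,-0.4,0],"rotation":[0,0,0.35],"grip":-1},{"travel":[0.8,-0.6,0],"rotation":[0,0,0],"grip":-1},{"travel":[0.5,-0.4,0],"rotation":[0,0,0],"grip":-1},{"travel":[0,0,0],"rotation":[0,0,0],"grip":-1},{"travel":[0,0,0],"rotation":[0,0,0],"grip":-1}]';python3 - <<'E'
from h import *
go([.534,-.067,.16])
np.save('pics/Tw3.npy',P('wrist')['T'])
cv2.imwrite('pics/w3.png',camera('wrist'))
E
```

```text
time_s: 4.95
position: [0.5572, -0.1168, 0.3247]
orientation: [-2.526, -1.866, 0.001]
ft_force: [0.4, -0.9, -1.2]
grip_width: 0.0549
t 4.95 grasp [ 0.5569 -0.1167  0.1577] yawY -17.08 tilt 0.09 need units [ 1.019 -0.913 -0.055] grip 0.0549 F [ 0.36 -0.9  -1.25]
```

View pics/w3.png

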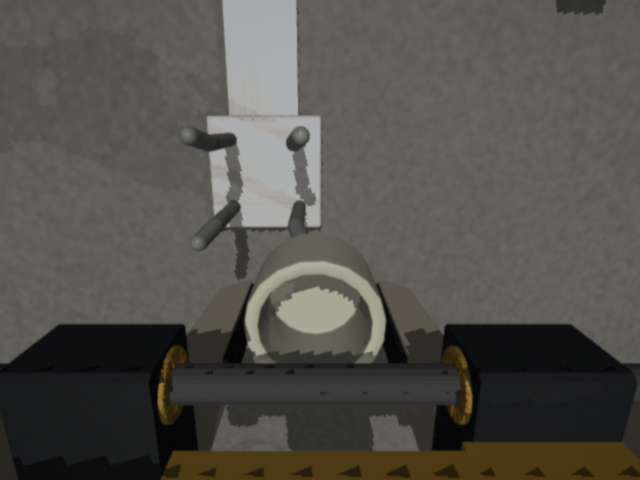

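Run:
```python
from h import *
W=P('wrist');W['T']=np.load('pics/Tw3.npy')
im=cv2.imread('pics/w3.png')
def m(n,pts,z):
    c=np.array([onz(W,*q,z) for q in pts]);d=np.linalg.norm(c-np.roll(c,-1,0),axis=1)
    print(n,c.mean(0).round(4),'sides',d.round(4),'orient',[round(np.degrees(np.arctan2(*(c[(i+1)%4]-c[i])[1::-1])),1) for i in range(4)])
m('plate',[(208,116),(321,116),(321,228),(214,228)],.01)
m('tops',[(189,134),(299,136),(294.5,240),(200,240)],.093)
m('tops3->diag',[(189,134),(299,136),(299,136),(189,134)],.093)
t=np.array([onz(W,*q,.094) for q in [(189,134),(299,136),(201,242)]]);print(t, (t[1]+t[2])/2, [np.linalg.norm(t[0]-t[1]),np.linalg.norm(t[0]-t[2])])
crop(im,170,90,340,260,4,'pics/w3c.png')
```

```text
plate [ 0.5332 -0.0673  0.01  ] sides [0.0818 0.0838 0.0839 0.0839] orient [np.float64(-17.1), np.float64(-106.8), np.float64(163.0), np.float64(71.7)]
tops [ 0.5328 -0.0652  0.093 ] sides [0.058  0.0573 0.0538 0.0583] orient [np.float64(-18.1), np.float64(-110.3), np.float64(163.0), np.float64(73.9)]
tops3->diag [ 0.5418 -0.0377  0.093 ] sides [0.058 0.    0.058 0.   ] orient [np.float64(-18.1), np.float64(0.0), np.float64(161.9), np.float64(0.0)]
[[ 0.51458414 -0.02879915  0.094     ]
 [ 0.56943168 -0.04670527  0.094     ]
 [ 0.49859857 -0.08581686  0.094     ]] [ 0.53401513 -0.06626106  0.094     ] [np.float64(0.057696461273145), np.float64(0.05921619028129404)]
```

View pics/w3c.png

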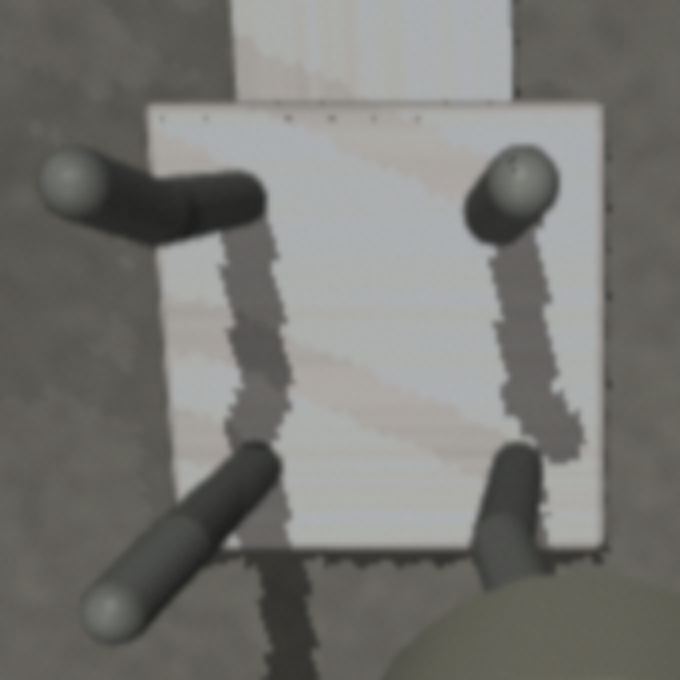

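```bash
python3 -m handwheel '[{"travel":[0.4,-0.4,-0.05],"rotation":[0,0,0],"grip":-1},{"travel":[0.6,-0.5,0],"rotation":[0,0,0],"grip":-1},{"travel":[0,0,0],"rotation":[0,0,0],"grip":-1},{"travel":[0,0,0],"rotation":[0,0,0],"grip":-1}]';python3 - <<'E'
from h import *
go([.5336,-.0668,.135])
E
```

```text
time_s: 5.4
position: [0.5365, -0.0729, 0.3267]
orientation: [2.531, 1.857, -0.0]
ft_force: [0.2, 1.0, -0.9]
grip_width: 0.0549
t 5.4 grasp [ 0.5367 -0.0732  0.1597] yawY -17.46 tilt 0.11 need units [ 0.13  -0.122  0.618] grip 0.0549 F [ 0.16  0.96 -0.94]
```

```bash
python3 -m handwheel '[{"travel":[0.15,-0.14,0],"rotation":[0,0,0],"grip":-1},{"travel":[0,0,0.3],"rotation":[0,0,0],"grip":-1},{"travel":[0,0,0.3],"rotation":[0,0,0],"grip":-1},{"travel":[0,0,0],"rotation":[0,0,0],"grip":-1}]';python3 - <<'E'
from h import *
go([.5336,-.0668,.038])
E
```

```text
time_s: 5.8
position: [0.5341, -0.0682, 0.3004]
orientation: [2.533, 1.852, -0.0]
ft_force: [-0.8, 0.4, -0.9]
grip_width: 0.0546
t 5.8 grasp [ 0.5344 -0.0687  0.1334] yawY -17.65 tilt 0.19 need units [ 0.043 -0.039  2.385] grip 0.0546 F [-0.75  0.39 -0.87]
```

```bash
python3 -m handwheel '[{"travel":[0.05,-0.05,0],"rotation":[0,0,0],"grip":-1},{"travel":[0,0,0.3],"rotation":[0,0,0],"grip":-1},{"travel":[0,0,0.3],"rotation":[0,0,0],"grip":-1},{"travel":[0,0,0],"rotation":[0,0,0],"grip":-1}]';python3 - <<'E'
from h import *
go([.5336,-.0668,.038])
for n in ('scene','side'): cv2.imwrite(f'pics/{n}3.png',camera(n))
crop("pics/scene3.png",260,190,360,310,5,"pics/sc3.png")
crop("pics/side3.png",270,190,370,310,5,"pics/si3.png")
a=cv2.imread("pics/sc3.png");b=cv2.imread("pics/si3.png");cv2.imwrite("pics/b3.png",cv2.resize(np.hstack([a,b]),(800,480)))
E
```

```text
time_s: 6.2
position: [0.5327, -0.066, 0.2734]
orientation: [2.535, 1.852, -0.002]
ft_force: [0.1, -0.3, -1.4]
grip_width: 0.0548
t 6.2 grasp [ 0.5328 -0.0664  0.1064] yawY -17.68 tilt 0.13 need units [0.    0.021 1.709] grip 0.0548 F [ 0.14 -0.27 -1.4 ]
```

View pics/b3.png

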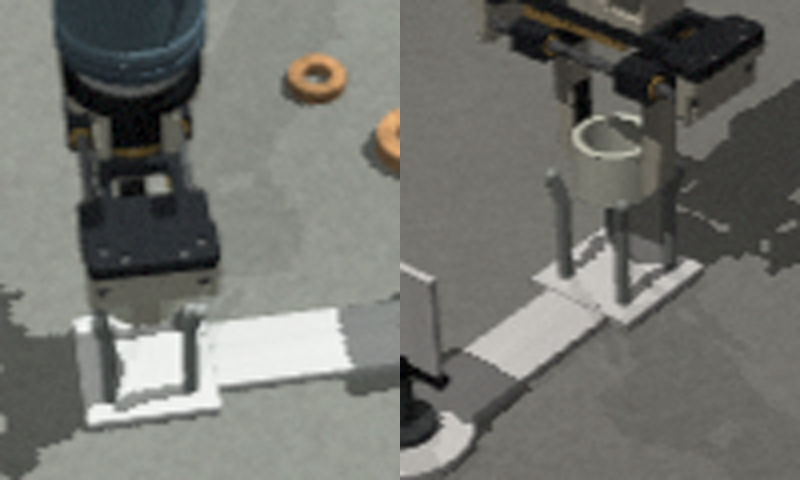

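```bash
python3 -m handwheel '[{"travel":[0,0.02,0.25],"rotation":[0,0,0],"grip":-1},{"travel":[0,0,0.25],"rotation":[0,0,0],"grip":-1},{"travel":[0,0,0],"rotation":[0,0,0],"grip":-1}]';python3 - <<'E'
from h import *
go([.5336,-.0668,.038])
E
python3 -m handwheel '[{"travel":[0,0,0.25],"rotation":[0,0,0],"grip":-1},{"travel":[0,0,0.25],"rotation":[0,0,0],"grip":-1},{"travel":[0,0,0],"rotation":[0,0,0],"grip":-1}]';python3 - <<'E'
from h import *
go([.5336,-.0668,.038])
E
```

```text
time_s: 6.6
position: [0.5344, -0.0667, 0.254]
orientation: [2.532, 1.851, 0.001]
ft_force: [0.4, 0.2, -0.7]
grip_width: 0.0548
t 6.6 grasp [ 0.535  -0.0673  0.087 ] yawY -17.67 tilt 0.3 need units [ 0.004 -0.042  1.224] grip 0.0548 F [ 0.43  0.19 -0.66]
time_s: 6.9
position: [0.5343, -0.0667, 0.2321]
orientation: [2.532, 1.851, 0.001]
ft_force: [-0.3, 0.3, -0.5]
grip_width: 0.055
t 6.9 grasp [ 0.5349 -0.0674  0.0651] yawY -17.67 tilt 0.28 need units [ 0.006 -0.037  0.676] grip 0.055 F [-0.33  0.3  -0.46]
```

```bash
python3 -m handwheel '[{"travel":[0,-0.03,0.25],"rotation":[0,0,0],"grip":-1},{"travel":[0,0,0.25],"rotation":[0,0,0],"grip":-1},{"travel":[0,0,0],"rotation":[0,0,0],"grip":-1},{"travel":[0,0,0],"rotation":[0,0,0],"grip":-1}]';python3 - <<'E'
from h import *
go([.5336,-.0668,.038])
E
```

```text
time_s: 7.3
position: [0.5333, -0.0664, 0.2098]
orientation: [2.533, 1.851, 0.001]
ft_force: [0.5, 0.1, -1.0]
grip_width: 0.0547
t 7.3 grasp [ 0.5338 -0.067   0.0428] yawY -17.68 tilt 0.27 need units [ 0.003 -0.008  0.12 ] grip 0.0547 F [ 0.47  0.08 -0.96]
```

```bash
python3 -m handwheel '[{"travel":[0,0,0.08],"rotation":[0,0,0],"grip":-1},{"travel":[0,0,0.04],"rotation":[0,0,0],"grip":-1},{"travel":[0,0,0.03],"rotation":[0,0,0],"grip":-1},{"travel":[0,0,0],"rotation":[0,0,0],"grip":-1}]';python3 - <<'E'
from h import *
go([.5336,-.0668,.038])
E
```

```text
time_s: 7.7
position: [0.5338, -0.0665, 0.2057]
orientation: [2.531, 1.85, 0.003]
ft_force: [-0.2, 0.6, -1.5]
grip_width: 0.0549
t 7.7 grasp [ 0.5347 -0.0672  0.0387] yawY -17.66 tilt 0.38 need units [ 0.002 -0.029  0.018] grip 0.0549 F [-0.16  0.56 -1.48]
```

```bash
for i in 1 2 3; do python3 -m handwheel '[{"travel":[0,0,0.035],"rotation":[0,0,0],"grip":-1},{"travel":[0,0,0],"rotation":[0,0,0],"grip":-1}]' | grep -E "pos|ft"; done
```

```text
position: [0.5342, -0.0666, 0.2054]
ft_force: [0.5, -0.2, -0.9]
position: [0.5344, -0.0667, 0.2054]
ft_force: [-1.2, 0.1, -1.8]
position: [0.5343, -0.0667, 0.2053]
ft_force: [-0.8, -0.5, -1.7]
```

```bash
for i in 1 2; do python3 -m handwheel '[{"travel":[0,0,0.07],"rotation":[0,0,0],"grip":-1}]' | grep -E "pos|ft"; done
```

```text
position: [0.5345, -0.0668, 0.2043]
ft_force: [-10.3, 2.4, 32.0]
position: [0.5344, -0.0667, 0.204]
ft_force: [-9.5, 3.6, 32.8]
```

```bash
python3 -m handwheel '[{"travel":[0,0,-0.03],"rotation":[0,0,0],"grip":-1}]';python3 -m handwheel '[{"travel":[0,0,0],"rotation":[0,0,0],"grip":-0.1},{"travel":[0,0,0],"rotation":[0,0,0],"grip":0.6},{"travel":[0,0,0],"rotation":[0,0,0],"grip":0.8},{"travel":[0,0,0],"rotation":[0,0,0],"grip":0.8},{"travel":[0,0,0],"rotation":[0,0,0],"grip":0.8}]';python3 - <<'E'
from h import *
go([.5336,-.0668,.038])
for n in ('scene','side','wrist'): cv2.imwrite(f'pics/{n}4.png',camera(n))
crop("pics/wrist4.png",160,60,480,380,2,"pics/w4c.png")
crop("pics/side4.png",270,190,370,310,5,"pics/si4.png")
E
```

```text
time_s: 8.6
position: [0.5342, -0.0667, 0.2057]
orientation: [2.527, 1.848, 0.005]
ft_force: [-0.9, -0.4, -1.9]
grip_width: 0.0547
time_s: 9.1
position: [0.5346, -0.0669, 0.2045]
orientation: [2.527, 1.848, 0.006]
ft_force: [0.4, 1.0, 0.6]
grip_width: 0.0814
t 9.1 grasp [ 0.5362 -0.068   0.0375] yawY -17.65 tilt 0.67 need units [ 0.008 -0.071 -0.014] grip 0.0814 F [0.41 0.95 0.61]
```

View pics/w4c.png

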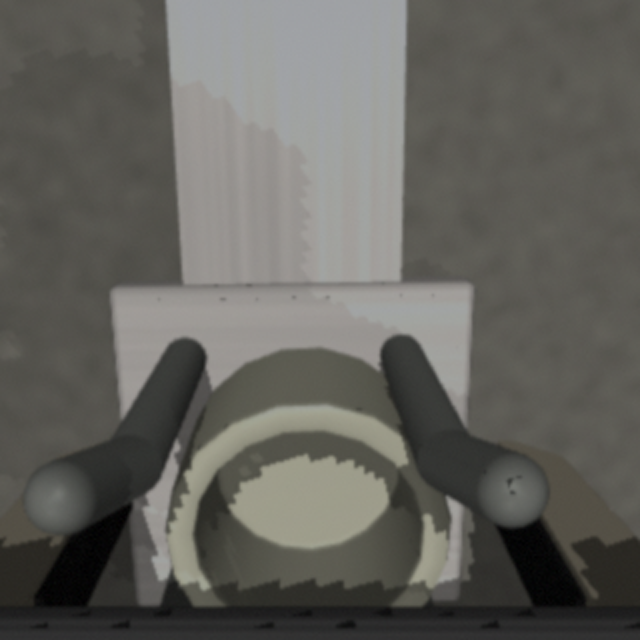

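View pics/si4.png

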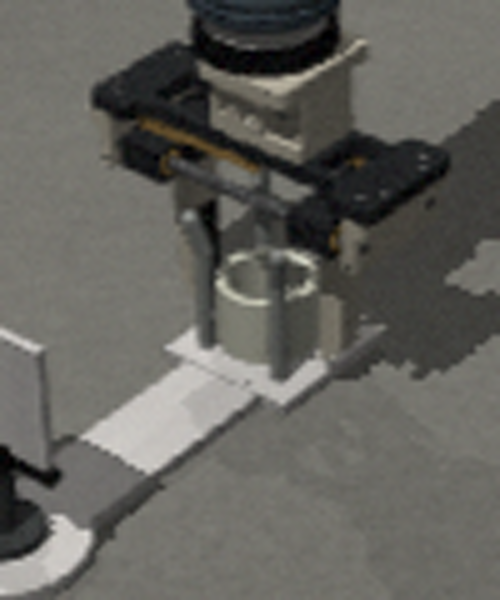

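```bash
cat >> h.py <<'E'
def fix(yaw=-17.3):
    p,M,o=tool();a=np.radians(yaw);y=np.array([np.cos(a),np.sin(a),0]);z=np.array([0,0,-1.]);x=np.cross(y,z)
    T=np.c_[x,y,z];print('rot units',(np.degrees(R.from_matrix(M.T@T).as_rotvec())/5).round(3))
E
python3 -m handwheel '[{"travel":[0,0,-0.3],"rotation":[0,0,0],"grip":0.8},{"travel":[0,0,-1],"rotation":[0,0,0],"grip":0.8},{"travel":[0,0,-1],"rotation":[0,0,0],"grip":0.8},{"travel":[0,0,-0.8],"rotation":[0,0,0],"grip":0.8}]';python3 - <<'E'
from h import *
go([.44,.184,.15]);fix()
cv2.imwrite('pics/side5.png',camera('side'))
cv2.imwrite('pics/scene5.png',camera('scene'))
crop("pics/side5.png",260,180,400,380,4,"pics/si5.png")
E
```

```text
time_s: 9.65
position: [0.5318, -0.0656, 0.3294]
orientation: [2.535, 1.853, -0.004]
ft_force: [0.6, -1.4, 0.8]
grip_width: 0.0833
t 9.65 grasp [ 0.5316 -0.0661  0.1624] yawY -17.67 tilt 0.18 need units [ 5.263 -4.078  0.296] grip 0.0833 F [ 0.61 -1.37  0.83]
rot units [-0.006  0.035 -0.073]
```

View pics/si5.png

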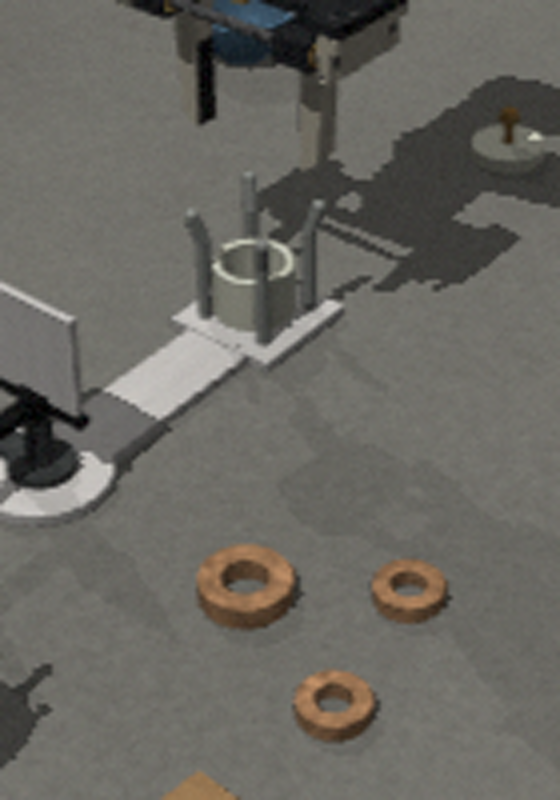

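Three cork rings in the side view: (321,326), (362,327) and (343,356). The first measures about 55 mm across against about 41 mm for the others. That makes it the 56 mm ring, and the enlarged crop confirms it is the biggest. The caddy stands upright between the posts.

```bash
python3 -m handwheel '[{"travel":[0.5,-0.4,0],"rotation":[0,0,-0.07],"grip":1},{"travel":[0.9,-0.7,0],"rotation":[0,0,0],"grip":1},{"travel":[0.9,-0.7,0],"rotation":[0,0,0],"grip":1},{"travel":[0.9,-0.7,0.1],"rotation":[0,0,0],"grip":1},{"travel":[0.9,-0.7,0.2],"rotation":[0,0,0],"grip":1},{"travel":[0.5,-0.4,0],"rotation":[0,0,0],"grip":1},{"travel":[0,0,0],"rotation":[0,0,0],"grip":1},{"travel":[0,0,0],"rotation":[0,0,0],"grip":1}]';python3 - <<'E'
from h import *
go([.44,.184,.15]);fix()
np.save('pics/Tw6.npy',P('wrist')['T'])
cv2.imwrite('pics/w6.png',camera('wrist'))
E
```

```text
time_s: 10.55
position: [0.4471, 0.1582, 0.3198]
orientation: [2.522, 1.85, 0.009]
ft_force: [0.6, -0.7, -0.0]
grip_width: 0.093
t 10.55 grasp [0.4493 0.1569 0.1528] yawY -17.46 tilt 0.87 need units [ 0.576 -0.425  0.062] grip 0.093 F [ 0.6  -0.67 -0.02]
rot units [ 0.168  0.042 -0.033]
```

View pics/w6.png

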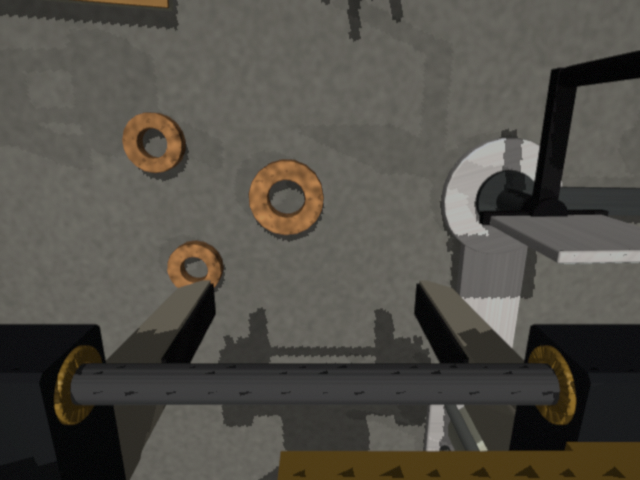

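```bash
python3 - <<'E'
from h import *
p=P('wrist');p['T']=np.load('pics/Tw6.npy');im=cv2.imread('pics/w6.png')
circ(im,p,(240,150,335,245),(3,90,60),(18,255,255),.012)
circ(im,p,(120,105,190,180),(3,90,60),(18,255,255),.01)
circ(im,p,(160,235,230,295),(3,90,60),(18,255,255),.01)
E
python3 -m handwheel '[{"travel":[0.55,-0.35,0],"rotation":[0.17,0.04,0],"grip":1},{"travel":[0,0,0.4],"rotation":[0,0,0],"grip":1},{"travel":[0,0,0.8],"rotation":[0,0,0],"grip":1},{"travel":[0,0,0.4],"rotation":[0,0,0],"grip":1},{"travel":[0,0,0],"rotation":[0,0,0],"grip":1}]';python3 - <<'E'
from h import *
go([.438,.184,.022]);fix()
np.save('pics/Tw7.npy',P('wrist')['T'])
cv2.imwrite('pics/w7.png',camera('wrist'))
p=P('wrist');p['T']=np.load('pics/Tw7.npy');im=cv2.imread('pics/w7.png')
circ(im,p,(215,150,410,360),(3,90,60),(18,255,255),.014)
E
```

```text
rect [0.4374 0.1848] [0.056  0.0555] circ [0.437 0.185] 0.0579 ell [0.4374 0.1847] [0.0558 0.0572] px (249, 160, 75, 75)
rect [0.3579 0.2517] [0.0421 0.0421] circ [0.3591 0.2518] 0.0449 ell [0.3587 0.2518] [0.0423 0.0442] px (122, 112, 60, 61)
rect [0.3507 0.1563] [0.0386 0.0428] circ [0.3508 0.1537] 0.0461 ell [0.3504 0.1533] [0.042  0.0461] px (167, 241, 55, 47)
time_s: 11.1
position: [0.4452, 0.1781, 0.2553]
orientation: [2.539, 1.844, 0.007]
ft_force: [-0.8, -0.4, -0.6]
grip_width: 0.093
t 11.1 grasp [0.4461 0.178  0.0883] yawY -18.01 tilt 0.32 need units [ 0.076 -0.248  1.657] grip 0.093 F [-0.76 -0.36 -0.57]
rot units [ 0.061 -0.016 -0.143]
rect [0.4377 0.1856] [0.0578 0.0551] circ [0.4383 0.1856] 0.0586 ell [0.4378 0.1855] [0.0553 0.0583] px (251, 202, 93, 93)
```

View pics/w7.png

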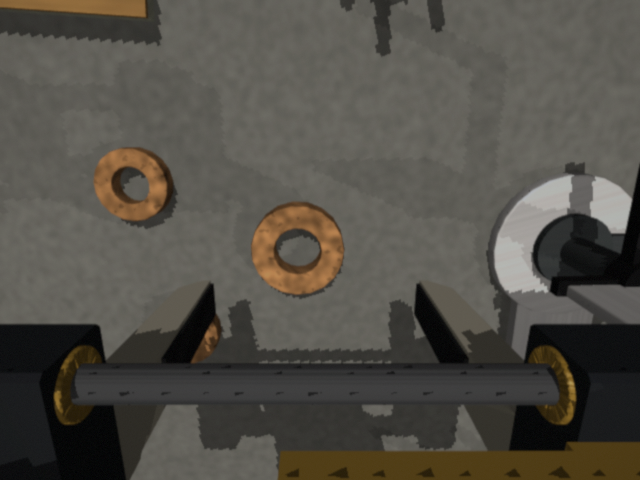

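```bash
python3 -m handwheel '[{"travel":[0.1,-0.24,0.3],"rotation":[0.06,-0.02,-0.1],"grip":1},{"travel":[0,0,0.5],"rotation":[0,0,0],"grip":1},{"travel":[0,0,0.4],"rotation":[0,0,0],"grip":1},{"travel":[0,0,0],"rotation":[0,0,0],"grip":1},{"travel":[0,0,0],"rotation":[0,0,0],"grip":1}]';python3 - <<'E'
from h import *
go([.4377,.1852,.022]);fix()
E
```

```text
time_s: 11.65
position: [0.4391, 0.1843, 0.2092]
orientation: [2.534, 1.852, 0.009]
ft_force: [0.4, 0.2, -0.1]
grip_width: 0.0926
t 11.65 grasp [0.4402 0.1844 0.0422] yawY -17.66 tilt 0.38 need units [-0.003 -0.068  0.505] grip 0.0926 F [ 0.41  0.19 -0.08]
rot units [ 0.068 -0.032 -0.073]
```

```bash
python3 -m handwheel '[{"travel":[0,-0.05,0.25],"rotation":[0.06,-0.03,0],"grip":1},{"travel":[0,0,0.25],"rotation":[0,0,0],"grip":1},{"travel":[0,0,0],"rotation":[0,0,0],"grip":1},{"travel":[0,0,0],"rotation":[0,0,0],"grip":1}]';python3 - <<'E'
from h import *
go([.4377,.1852,.022]);fix()
E
```

```text
time_s: 12.05
position: [0.4378, 0.1853, 0.1896]
orientation: [2.534, 1.853, 0.006]
ft_force: [1.0, -0.5, 0.4]
grip_width: 0.093
t 12.05 grasp [0.4385 0.1854 0.0226] yawY -17.65 tilt 0.23 need units [-0.011 -0.017  0.014] grip 0.093 F [ 0.95 -0.53  0.43]
rot units [ 0.041 -0.02  -0.07 ]
```

```bash
python3 -m handwheel '[{"travel":[0,0,0.02],"rotation":[0,0,0],"grip":-1},{"travel":[0,0,0],"rotation":[0,0,0],"grip":-1},{"travel":[0,0,0],"rotation":[0,0,0],"grip":-1},{"travel":[0,0,0],"rotation":[0,0,0],"grip":-1},{"travel":[0,0,0],"rotation":[0,0,0],"grip":-1},{"travel":[0,0,0],"rotation":[0,0,0],"grip":-1}]' 15;python3 - <<'E'
from h import *
go([.4377,.1852,.022]);fix()
E
```

```text
time_s: 12.65
position: [0.4383, 0.1854, 0.1894]
orientation: [2.534, 1.853, 0.008]
ft_force: [-0.4, 0.7, -1.2]
grip_width: 0.0552
t 12.65 grasp [0.4392 0.1855 0.0224] yawY -17.65 tilt 0.32 need units [-0.019 -0.033  0.011] grip 0.0552 F [-0.42  0.73 -1.2 ]
rot units [ 0.056 -0.029 -0.071]
```

```bash
python3 -m handwheel '[{"travel":[0,0,-0.5],"rotation":[0,0,0],"grip":-1},{"travel":[0,0,-1],"rotation":[0,0,0],"grip":-1},{"travel":[0,0,-1],"rotation":[0.06,-0.03,0],"grip":-1},{"travel":[-0.4,0.3,-0.7],"rotation":[0,0,0],"grip":-1},{"travel":[-0.9,0.7,-0.2],"rotation":[0,0,0],"grip":-1},{"travel":[-0.9,0.7,0],"rotation":[0,0,0],"grip":-1},{"travel":[-0.5,0.4,0],"rotation":[0,0,0],"grip":-1},{"travel":[0,0,0],"rotation":[0,0,0],"grip":-1}]';python3 - <<'E'
from h import *
go([.534,-.067,.15]);fix()
cv2.imwrite('pics/w8.png',camera('wrist'))
E
```

```text
time_s: 13.45
position: [0.486, 0.0534, 0.3315]
orientation: [2.53, 1.858, -0.001]
ft_force: [-0.4, 0.7, -0.7]
grip_width: 0.0552
t 13.45 grasp [0.4861 0.053  0.1645] yawY -17.4 tilt 0.14 need units [-2.505  2.039  0.37 ] grip 0.0552 F [-0.38  0.7  -0.71]
rot units [ 0.015  0.024 -0.02 ]
```

View pics/w8.png

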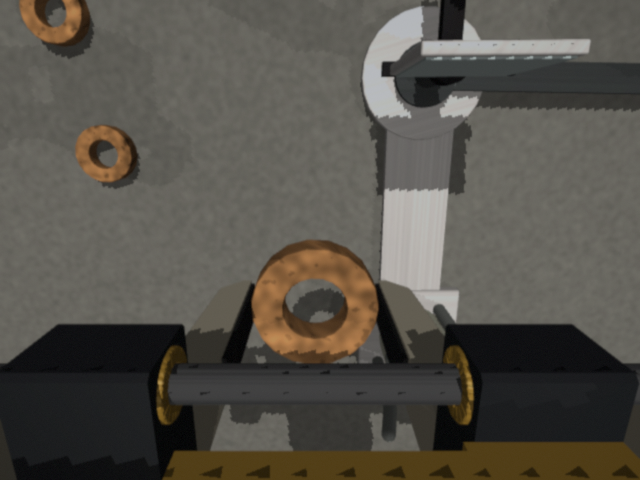

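Run:
```python
from h import *
p,M,o=tool();W=P('wrist');im=cv2.imread('pics/w8.png');g=p+M[:,2]*.167
h=cv2.cvtColor(im,cv2.COLOR_BGR2HSV);m=cv2.inRange(h,(3,90,110),(18,255,255));m[:,:240]=0;m[:,390:]=0;m[:230]=0;m[366:]=0
crop(cv2.cvtColor(m,cv2.COLOR_GRAY2BGR),200,220,440,380,3,'pics/m8.png');crop(im,200,220,440,380,3,'pics/w8c.png')
circ(im,W,(240,235,390,366),(3,90,110),(18,255,255),g[2]-.0064)
cs,hi=cv2.findContours(m,cv2.RETR_CCOMP,cv2.CHAIN_APPROX_NONE)
for c in cs:
  if cv2.contourArea(c)>800:
    q=np.array([M.T@(onz(W,*x[0],g[2]-.0064)-g) for x in c]);print(cv2.contourArea(c),q.min(0).round(4),q.max(0).round(4))
print(g)
```

```text
rect [0.4856 0.0562] [0.0498 0.0542] circ [0.4849 0.0541] 0.0555 ell [0.4848 0.0542] [0.0541 0.0548] px (252, 249, 126, 106)
10477.0 [-0.0229 -0.0274  0.0064] [0.0269 0.0268 0.0064]
3208.0 [-0.0153 -0.0176  0.0064] [0.0139 0.0143 0.0064]
[0.48531479 0.05423409 0.1642946 ]
```

View pics/w8c.png

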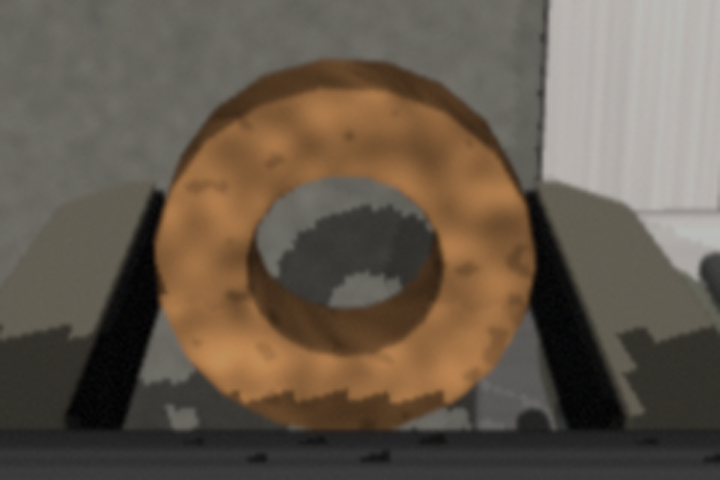

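```bash
python3 -m handwheel '[{"travel":[-0.6,0.5,0],"rotation":[0,0,0],"grip":-1},{"travel":[-0.9,0.7,0.1],"rotation":[0,0,0],"grip":-1},{"travel":[-0.5,0.4,0.1],"rotation":[0,0,0],"grip":-1},{"travel":[-0.2,0.15,0],"rotation":[0,0,0],"grip":-1},{"travel":[0,0,0],"rotation":[0,0,0],"grip":-1},{"travel":[0,0,0],"rotation":[0,0,0],"grip":-1}]';python3 - <<'E'
from h import *
go([.534,-.067,.14]);fix()
E
```

```text
time_s: 14.1
position: [0.5243, -0.046, 0.3215]
orientation: [-2.522, -1.863, 0.004]
ft_force: [-0.6, 1.0, 0.2]
grip_width: 0.0555
t 14.1 grasp [ 0.5233 -0.0453  0.1545] yawY -17.09 tilt 0.4 need units [-0.44   0.417  0.36 ] grip 0.0555 F [-0.64  1.01  0.23]
rot units [-0.078 -0.021  0.043]
```

```bash
python3 -m handwheel '[{"travel":[-0.44,0.4,0],"rotation":[-0.08,-0.02,0.04],"grip":-1},{"travel":[0,0,0],"rotation":[0,0,0],"grip":-1},{"travel":[0,0,0],"rotation":[0,0,0],"grip":-1}]';python3 - <<'E'
from h import *
go([.534,-.067,.14]);fix()
E
```

```text
time_s: 14.4
position: [0.533, -0.0626, 0.3216]
orientation: [-2.523, -1.866, -0.0]
ft_force: [0.5, 0.2, -0.3]
grip_width: 0.0551
t 14.4 grasp [ 0.5328 -0.0621  0.1546] yawY -17.02 tilt 0.17 need units [-0.108  0.066  0.364] grip 0.0551 F [ 0.51  0.18 -0.26]
rot units [-0.026 -0.022  0.055]
```

```bash
python3 -m handwheel '[{"travel":[-0.11,0.06,0.1],"rotation":[-0.02,-0.02,0.05],"grip":-1},{"travel":[0,0,0.3],"rotation":[0,0,0],"grip":-1},{"travel":[0,0,0.2],"rotation":[0,0,0],"grip":-1},{"travel":[0,0,0],"rotation":[0,0,0],"grip":-1},{"travel":[0,0,0],"rotation":[0,0,0],"grip":-1}]';python3 - <<'E'
from h import *
go([.534,-.067,.074]);fix()
np.save('pics/Tw9.npy',P('wrist')['T'])
cv2.imwrite('pics/w9.png',camera('wrist'))
E
```

```text
time_s: 14.9
position: [0.5324, -0.0641, 0.2949]
orientation: [-2.525, -1.864, 0.002]
ft_force: [-0.1, 0.4, -0.3]
grip_width: 0.0555
t 14.9 grasp [ 0.532  -0.0638  0.1279] yawY -17.11 tilt 0.19 need units [-0.063  0.076  1.348] grip 0.0555 F [-0.13  0.39 -0.27]
rot units [-0.036 -0.012  0.037]
```

View pics/w9.png

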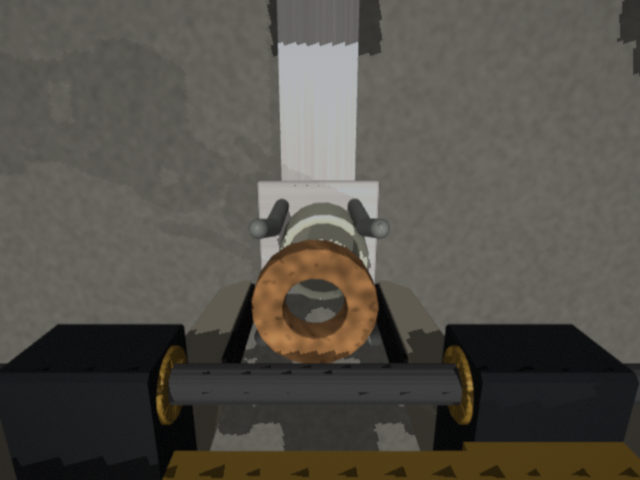

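```bash
python3 -m handwheel '[{"travel":[-0.07,0.07,0],"rotation":[-0.03,-0.01,0.04],"grip":-1},{"travel":[0,0,0.25],"rotation":[0,0,0],"grip":-1},{"travel":[0,0,0.25],"rotation":[0,0,0],"grip":-1},{"travel":[0,0,0],"rotation":[0,0,0],"grip":-1},{"travel":[0,0,0],"rotation":[0,0,0],"grip":-1}]';python3 - <<'E'
from h import *
go([.534,-.067,.074]);fix()
E
```

```text
time_s: 15.45
position: [0.5346, -0.0683, 0.2734]
orientation: [2.531, 1.861, 0.0]
ft_force: [0.7, 0.9, 0.1]
grip_width: 0.0552
t 15.45 grasp [ 0.5347 -0.0683  0.1064] yawY -17.36 tilt 0.02 need units [ 0.026 -0.026  0.809] grip 0.0552 F [0.69 0.94 0.15]
rot units [ 0.003 -0.    -0.013]
```

```bash
python3 -m handwheel '[{"travel":[0.03,-0.03,0.2],"rotation":[0,0,0],"grip":-1},{"travel":[0,0,0.25],"rotation":[0,0,0],"grip":-1},{"travel":[0,0,0.2],"rotation":[0,0,0],"grip":-1},{"travel":[0,0,0],"rotation":[0,0,0],"grip":-1}]';python3 - <<'E'
from h import *
go([.534,-.067,.0724]);fix()
E
```

```text
time_s: 15.85
position: [0.5337, -0.0666, 0.2451]
orientation: [2.531, 1.861, 0.0]
ft_force: [-0.1, 0.1, -0.6]
grip_width: 0.0552
t 15.85 grasp [ 0.5337 -0.0666  0.0781] yawY -17.36 tilt 0.01 need units [-0.008  0.01   0.142] grip 0.0552 F [-0.11  0.14 -0.62]
rot units [ 0.002 -0.001 -0.013]
```

```bash
python3 -m handwheel '[{"travel":[0,0,0.07],"rotation":[0,0,0],"grip":-1},{"travel":[0,0,0.05],"rotation":[0,0,0],"grip":-1}]'|grep -E "pos|ft"; for i in 1 2 3; do  python3 -m handwheel '[{"travel":[0,0,0.05],"rotation":[0,0,0],"grip":-1}]'|grep -E "pos|ft"; done
```

```text
position: [0.5338, -0.0666, 0.2398]
ft_force: [-0.3, 0.9, -0.8]
position: [0.5338, -0.0666, 0.2389]
ft_force: [-7.0, 1.1, 20.6]
position: [0.5337, -0.0666, 0.2387]
ft_force: [-8.0, 2.0, 21.1]
position: [0.5336, -0.0665, 0.2387]
ft_force: [-6.2, 1.2, 17.6]
```

```bash
python3 -m handwheel '[{"travel":[0,0,-0.02],"rotation":[0,0,0],"grip":-1}]';python3 -m handwheel '[{"travel":[0,0,0],"rotation":[0,0,0],"grip":0.3},{"travel":[0,0,0],"rotation":[0,0,0],"grip":0.6},{"travel":[0,0,0],"rotation":[0,0,0],"grip":0.8},{"travel":[0,0,0],"rotation":[0,0,0],"grip":0.8},{"travel":[0,0,0],"rotation":[0,0,0],"grip":0.8}]';python3 -m handwheel '[{"travel":[0,0,-0.3],"rotation":[0,0,0],"grip":0.8},{"travel":[0,0,-1],"rotation":[0,0,0],"grip":0.8},{"travel":[0,0,-1],"rotation":[0,0,0],"grip":0.8},{"travel":[0,0,-0.2],"rotation":[0,0,0],"grip":0.8}]';python3 - <<'E'
from h import *
go([.437,-.334,.12]);fix()
cv2.imwrite('pics/side10.png',camera('side'))
crop("pics/side10.png",280,190,410,310,6,"pics/si10.png")
E
```

```text
time_s: 16.45
position: [0.5337, -0.0665, 0.2403]
orientation: [2.53, 1.859, 0.002]
ft_force: [-0.8, -0.1, -0.1]
grip_width: 0.0552
time_s: 16.95
position: [0.5341, -0.0666, 0.2405]
orientation: [2.528, 1.859, 0.003]
ft_force: [-0.2, 1.1, 0.4]
grip_width: 0.0829
time_s: 17.35
position: [0.5332, -0.0664, 0.3432]
orientation: [-2.53, -1.86, 0.003]
ft_force: [0.2, -0.4, -0.2]
grip_width: 0.0832
t 17.35 grasp [ 0.5328 -0.0663  0.1762] yawY -17.37 tilt 0.14 need units [-7.102 -0.284  1.406] grip 0.0832 F [ 0.17 -0.42 -0.18]
rot units [-0.028  0.003 -0.013]
```

View pics/si10.png

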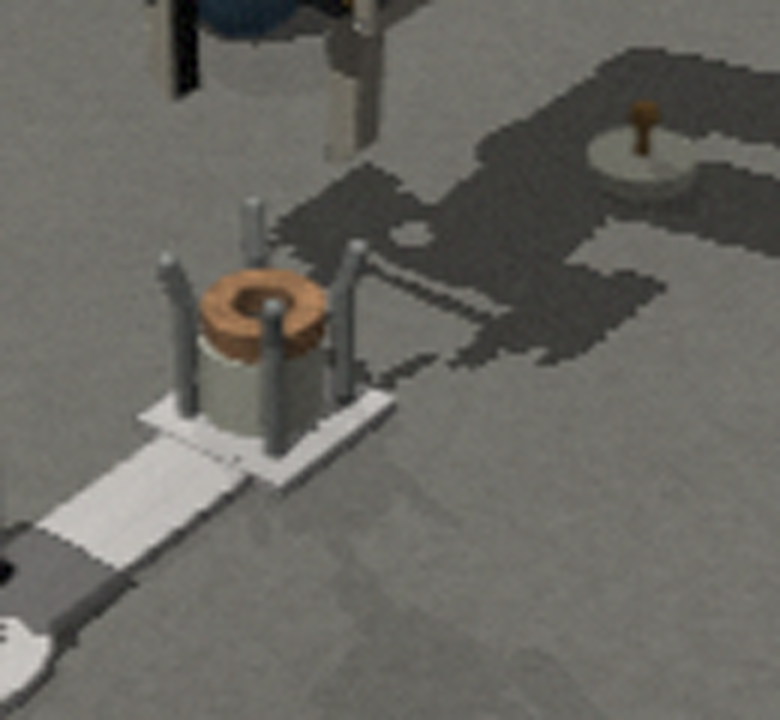

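```bash
python3 -m handwheel '[{"travel":[-0.7,0,0],"rotation":[0,0,0],"grip":1},{"travel":[-1,-0.04,0],"rotation":[0,0,0],"grip":1},{"travel":[-1,-0.04,0.1],"rotation":[0,0,0],"grip":1},{"travel":[-1,-0.04,0.3],"rotation":[0,0,0],"grip":1},{"travel":[-1,-0.04,0.3],"rotation":[0,0,0],"grip":1},{"travel":[-1,-0.04,0.3],"rotation":[0,0,0],"grip":1},{"travel":[-0.6,-0.04,0.1],"rotation":[0,0,0],"grip":1},{"travel":[0,0,0],"rotation":[0,0,0],"grip":1}]';python3 -m handwheel '[{"travel":[0,0,0],"rotation":[0,0,0],"grip":1}]'
python3 - <<'E'
from h import *
go([.437,-.334,.12]);fix()
np.save('pics/Tw11.npy',P('wrist')['T'])
cv2.imwrite('pics/w11.png',camera('wrist'))
E
```

```text
time_s: 18.2
position: [0.4443, -0.31, 0.2924]
orientation: [-2.521, -1.862, 0.002]
ft_force: [-0.0, 0.9, -0.1]
grip_width: 0.0931
time_s: 18.3
position: [0.4437, -0.31, 0.2913]
orientation: [-2.521, -1.858, 0.002]
ft_force: [0.7, 0.6, -1.4]
grip_width: 0.0929
t 18.3 grasp [ 0.4426 -0.3088  0.1243] yawY -17.2 tilt 0.56 need units [-0.644  0.053  0.105] grip 0.0929 F [ 0.71  0.58 -1.38]
rot units [-0.097 -0.055  0.019]
```

View pics/w11.png

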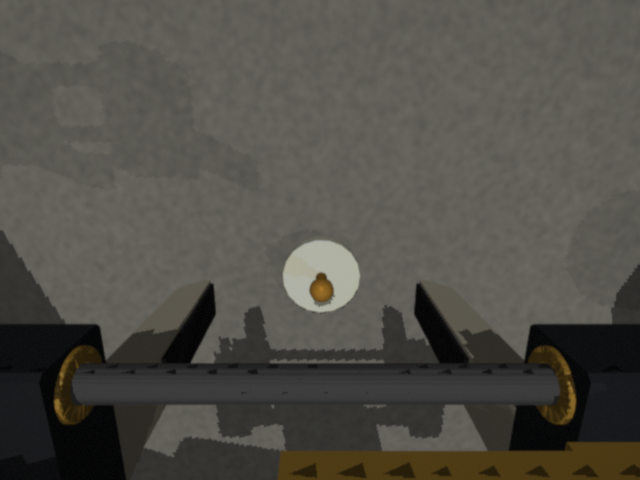

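```bash
python3 - <<'E'
from h import *
p=P('wrist');p['T']=np.load('pics/Tw11.npy');im=cv2.imread('pics/w11.png')
circ(im,p,(275,230,370,320),(0,0,130),(60,110,255),.012)
print(onz(p,321,289,.034))
E
python3 -m handwheel '[{"travel":[-0.55,0.05,0.2],"rotation":[-0.1,-0.05,0],"grip":1},{"travel":[0,0,0.5],"rotation":[0,0,0],"grip":1},{"travel":[0,0,0.5],"rotation":[0,0,0],"grip":1},{"travel":[0,0,0],"rotation":[0,0,0],"grip":1},{"travel":[0,0,0],"rotation":[0,0,0],"grip":1}]';python3 - <<'E'
from h import *
go([.437,-.334,.021]);fix()
E
```

```text
rect [ 0.4375 -0.3364] [0.0551 0.0545] circ [ 0.4373 -0.3361] 0.0557 ell [ 0.4374 -0.3362] [0.0549 0.0553] px (283, 240, 77, 73)
[ 0.43743263 -0.33607176  0.034     ]
time_s: 18.85
position: [0.4424, -0.3259, 0.2437]
orientation: [2.519, 1.874, 0.003]
ft_force: [0.2, -0.2, 0.1]
grip_width: 0.0931
t 18.85 grasp [ 0.4428 -0.3259  0.0767] yawY -16.7 tilt 0.16 need units [-0.236 -0.086  1.393] grip 0.0931 F [ 0.18 -0.22  0.14]
rot units [ 0.032 -0.005  0.12 ]
```

```bash
python3 -m handwheel '[{"travel":[-0.29,-0.06,0.2],"rotation":[0.03,0,0.1],"grip":1},{"travel":[0,0,0.4],"rotation":[0,0,0],"grip":1},{"travel":[0,0,0.4],"rotation":[0,0,0],"grip":1},{"travel":[0,0,0],"rotation":[0,0,0],"grip":1},{"travel":[0,0,0],"rotation":[0,0,0],"grip":1}]';python3 - <<'E'
from h import *
go([.4374,-.3361,.021]);fix()
E
```

```text
time_s: 19.35
position: [0.4381, -0.3379, 0.2066]
orientation: [2.52, 1.862, 0.001]
ft_force: [0.1, 0.7, -0.8]
grip_width: 0.093
t 19.35 grasp [ 0.4389 -0.339   0.0396] yawY -17.08 tilt 0.45 need units [ 0.059 -0.06   0.465] grip 0.093 F [ 0.08  0.7  -0.82]
rot units [0.074 0.05  0.045]
```

```bash
python3 -m handwheel '[{"travel":[0.04,-0.04,0.23],"rotation":[0.08,0.05,0],"grip":1},{"travel":[0,0,0.23],"rotation":[0,0,0],"grip":1},{"travel":[0,0,0],"rotation":[0,0,0],"grip":1},{"travel":[0,0,0],"rotation":[0,0,0],"grip":1}]';python3 - <<'E'
from h import *
go([.4374,-.3361,.021]);fix()
E
```

```text
time_s: 19.75
position: [0.4374, -0.3367, 0.1888]
orientation: [2.525, 1.865, -0.0]
ft_force: [-0.5, 0.1, -0.7]
grip_width: 0.0927
t 19.75 grasp [ 0.4376 -0.337   0.0218] yawY -17.09 tilt 0.14 need units [ 0.021 -0.011  0.019] grip 0.0927 F [-0.52  0.1  -0.66]
rot units [0.02  0.018 0.043]
```

Tips at 2.7 mm; close.

```bash
python3 -m handwheel '[{"travel":[0,0,0.01],"rotation":[0,0,0],"grip":-1},{"travel":[0,0,0],"rotation":[0,0,0],"grip":-1},{"travel":[0,0,0],"rotation":[0,0,0],"grip":-1},{"travel":[0,0,0],"rotation":[0,0,0],"grip":-1},{"travel":[0,0,0],"rotation":[0,0,0],"grip":-1},{"travel":[0,0,0],"rotation":[0,0,0],"grip":-1}]' 20;python3 - <<'E'
from h import *
go([.4374,-.3361,.021]);fix()
E
python3 -m handwheel '[{"travel":[0,0,-0.4],"rotation":[0,0,0],"grip":-1},{"travel":[0,0,-1],"rotation":[0,0,0],"grip":-1},{"travel":[0,0,-1],"rotation":[0,0,0],"grip":-1},{"travel":[0.4,0,-1],"rotation":[0,0,0],"grip":-1},{"travel":[0.8,0,-0.4],"rotation":[0,0,0],"grip":-1},{"travel":[1,0,0],"rotation":[0,0,0],"grip":-1},{"travel":[1,0,0],"rotation":[0,0,0],"grip":-1},{"travel":[0.4,0,0],"rotation":[0,0,0],"grip":-1}]'; python3 -m handwheel '[{"travel":[0,0,0],"rotation":[0,0,0],"grip":-1},{"travel":[0,0,0],"rotation":[0,0,0],"grip":-1}]';python3 - <<'E'
from h import *
go([.534,-.067,.16]);fix()
cv2.imwrite('pics/w12.png',camera('wrist'))
E
```

```text
time_s: 20.35
position: [0.4377, -0.3368, 0.1891]
orientation: [2.524, 1.865, -0.0]
ft_force: [-0.2, -0.6, -0.9]
grip_width: 0.0555
t 20.35 grasp [ 0.438  -0.3373  0.0221] yawY -17.07 tilt 0.21 need units [ 0.025 -0.024  0.027] grip 0.0555 F [-0.21 -0.64 -0.94]
rot units [0.033 0.026 0.046]
time_s: 21.15
position: [0.48, -0.1972, 0.3469]
orientation: [2.531, 1.857, 0.002]
ft_force: [-0.2, -0.0, -1.3]
grip_width: 0.0559
time_s: 21.35
position: [0.4803, -0.1951, 0.3471]
orientation: [2.527, 1.862, 0.002]
ft_force: [-0.2, 0.4, -1.0]
grip_width: 0.0553
t 21.35 grasp [ 0.4808 -0.1953  0.1801] yawY -17.21 tilt 0.18 need units [3.458 0.321 0.503] grip 0.0553 F [-0.16  0.37 -0.97]
rot units [0.037 0.005 0.018]
```

View pics/w12.png

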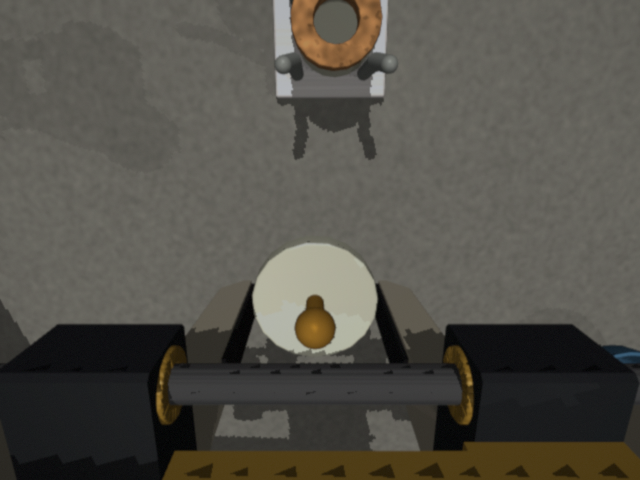

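```bash
python3 -m handwheel '[{"travel":[0.6,0.08,0],"rotation":[0.04,0,0],"grip":-1},{"travel":[1,0.08,0.1],"rotation":[0,0,0],"grip":-1},{"travel":[1,0.08,0.2],"rotation":[0,0,0],"grip":-1},{"travel":[0.5,0.08,0.1],"rotation":[0,0,0],"grip":-1},{"travel":[0,0,0],"rotation":[0,0,0],"grip":-1},{"travel":[0,0,0],"rotation":[0,0,0],"grip":-1}]';python3 - <<'E'
from h import *
go([.534,-.067,.14]);fix()
E
```

```text
time_s: 22.0
position: [0.5308, -0.0865, 0.3289]
orientation: [2.54, 1.848, -0.006]
ft_force: [0.5, 0.6, -1.2]
grip_width: 0.0555
t 22.0 grasp [ 0.5303 -0.087   0.1619] yawY -17.91 tilt 0.21 need units [ 0.505 -0.065  0.545] grip 0.0555 F [ 0.5   0.58 -1.17]
rot units [-0.018  0.037 -0.122]
```

```bash
python3 -m handwheel '[{"travel":[0.48,-0.06,0],"rotation":[-0.02,0.04,-0.1],"grip":-1},{"travel":[0,0,0.2],"rotation":[0,0,0],"grip":-1},{"travel":[0,0,0.2],"rotation":[0,0,0],"grip":-1},{"travel":[0,0,0],"rotation":[0,0,0],"grip":-1},{"travel":[0,0,0],"rotation":[0,0,0],"grip":-1}]';python3 - <<'E'
from h import *
go([.534,-.067,.088]);fix()
E
```

```text
time_s: 22.5
position: [0.5334, -0.0747, 0.3114]
orientation: [2.538, 1.85, -0.003]
ft_force: [-0.2, 0.1, -0.8]
grip_width: 0.0554
t 22.5 grasp [ 0.5332 -0.0751  0.1444] yawY -17.83 tilt 0.15 need units [ 0.202 -0.043  1.409] grip 0.0554 F [-0.21  0.08 -0.84]
rot units [-0.002  0.029 -0.106]
```

```bash
python3 -m handwheel '[{"travel":[0.2,-0.04,0],"rotation":[0,0.03,-0.1],"grip":-1},{"travel":[0,0,0],"rotation":[0,0,0],"grip":-1},{"travel":[0,0,0.2],"rotation":[0,0,0],"grip":-1},{"travel":[0,0,0],"rotation":[0,0,0],"grip":-1},{"travel":[0,0,0],"rotation":[0,0,0],"grip":-1}]';python3 - <<'E'
from h import *
go([.534,-.067,.088]);fix()
cv2.imwrite('pics/w13.png',camera('wrist'))
E
```

```text
time_s: 23.0
position: [0.5344, -0.067, 0.3031]
orientation: [2.531, 1.861, 0.001]
ft_force: [-0.5, -0.1, -0.5]
grip_width: 0.0555
t 23.0 grasp [ 0.5345 -0.067   0.1361] yawY -17.35 tilt 0.03 need units [-0.003 -0.012  1.202] grip 0.0555 F [-0.53 -0.11 -0.46]
rot units [ 0.007  0.    -0.01 ]
```

View pics/w13.png

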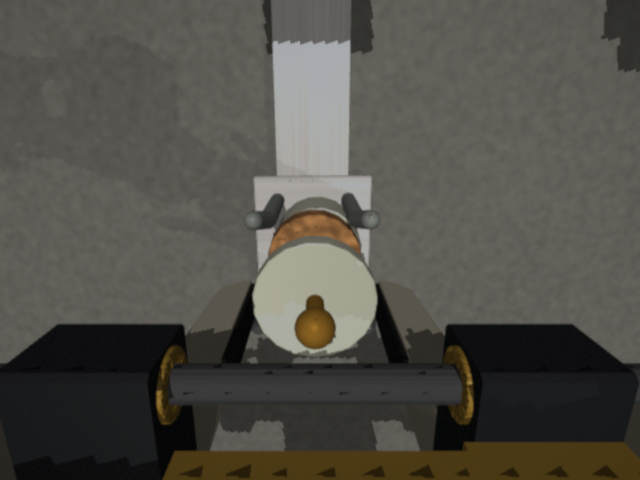

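```bash
python3 -m handwheel '[{"travel":[0,-0.02,0.25],"rotation":[0,0,0],"grip":-1},{"travel":[0,0,0.25],"rotation":[0,0,0],"grip":-1},{"travel":[0,0,0.25],"rotation":[0,0,0],"grip":-1},{"travel":[0,0,0],"rotation":[0,0,0],"grip":-1},{"travel":[0,0,0],"rotation":[0,0,0],"grip":-1}]';python3 - <<'E'
from h import *
go([.534,-.067,.088]);fix()
E
```

```text
time_s: 23.55
position: [0.5331, -0.0666, 0.2696]
orientation: [-2.53, -1.861, 0.001]
ft_force: [-0.6, 0.7, -0.9]
grip_width: 0.0552
t 23.55 grasp [ 0.533  -0.0665  0.1026] yawY -17.34 tilt 0.07 need units [-0.004  0.029  0.364] grip 0.0552 F [-0.6   0.69 -0.88]
rot units [-0.014  0.    -0.008]
```

```bash
python3 -m handwheel '[{"travel":[0,0.02,0.2],"rotation":[0,0,0],"grip":-1},{"travel":[0,0,0],"rotation":[0,0,0],"grip":-1},{"travel":[0,0,0.08],"rotation":[0,0,0],"grip":-1},{"travel":[0,0,0],"rotation":[0,0,0],"grip":-1}]'|grep -E "pos|ft"; for i in 1 2 3; do  python3 -m handwheel '[{"travel":[0,0,0.05],"rotation":[0,0,0],"grip":-1}]'|grep -E "pos|ft"; done
```

```text
position: [0.5342, -0.0669, 0.2576]
ft_force: [-0.9, 0.1, -0.6]
position: [0.5344, -0.067, 0.2559]
ft_force: [-0.2, -0.5, -1.0]
position: [0.5344, -0.067, 0.2549]
ft_force: [-7.1, 2.4, 20.3]
position: [0.5344, -0.0669, 0.2549]
ft_force: [-7.4, 1.3, 23.2]
```

```bash
python3 -m handwheel '[{"travel":[0,0,-0.02],"rotation":[0,0,0],"grip":-1}]';python3 -m handwheel '[{"travel":[0,0,0],"rotation":[0,0,0],"grip":0.3},{"travel":[0,0,0],"rotation":[0,0,0],"grip":0.6},{"travel":[0,0,0],"rotation":[0,0,0],"grip":0.8},{"travel":[0,0,0],"rotation":[0,0,0],"grip":0.8},{"travel":[0,0,0],"rotation":[0,0,0],"grip":0.8}]';python3 -m handwheel '[{"travel":[0,0,-0.3],"rotation":[0,0,0],"grip":0.8},{"travel":[0,0,-1],"rotation":[0,0,0],"grip":0.8},{"travel":[0,0,-1],"rotation":[0,0,0],"grip":0.8},{"travel":[0,0,-1],"rotation":[0,0,0],"grip":0.8},{"travel":[0,0,-0.2],"rotation":[0,0,0],"grip":0.8}]';python3 - <<'E'
from h import *
go([.616,.212,.2]);fix()
for n in ('scene','side'): cv2.imwrite(f'pics/{n}14.png',camera(n))
crop("pics/side14.png",190,190,390,340,4,"pics/si14.png")
crop("pics/scene14.png",260,180,460,330,4,"pics/sc14.png")
E
```

```text
time_s: 24.35
position: [0.5344, -0.0669, 0.2565]
orientation: [2.529, 1.861, 0.001]
ft_force: [-0.7, 0.9, -0.4]
grip_width: 0.0556
time_s: 24.85
position: [0.5347, -0.067, 0.2566]
orientation: [2.528, 1.86, 0.003]
ft_force: [0.5, -1.1, 0.5]
grip_width: 0.0829
time_s: 25.35
position: [0.5336, -0.0666, 0.4018]
orientation: [-2.529, -1.86, 0.002]
ft_force: [0.1, -0.2, 0.1]
grip_width: 0.0839
t 25.35 grasp [ 0.5332 -0.0666  0.2348] yawY -17.33 tilt 0.14 need units [ 7.264 -0.096  0.87 ] grip 0.0839 F [ 0.09 -0.24  0.12]
rot units [-0.028  0.002 -0.005]
```

View pics/si14.png

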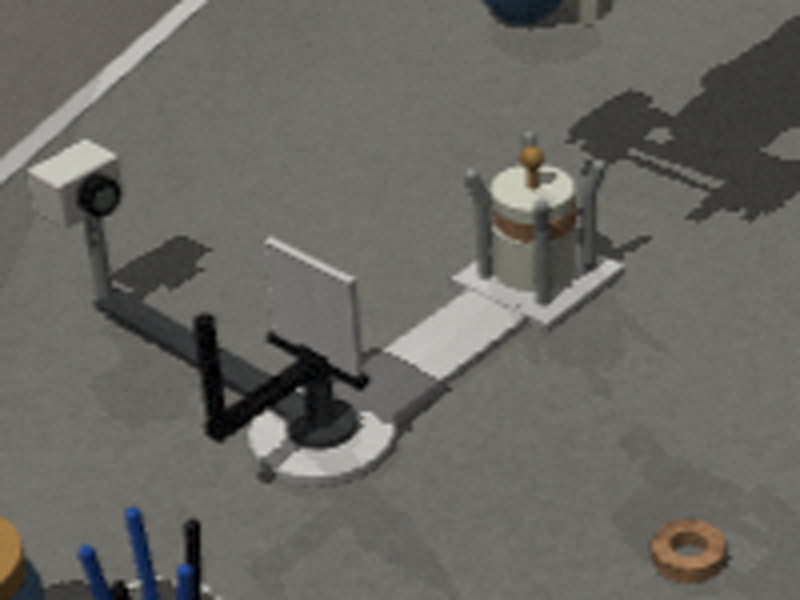

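View pics/sc14.png

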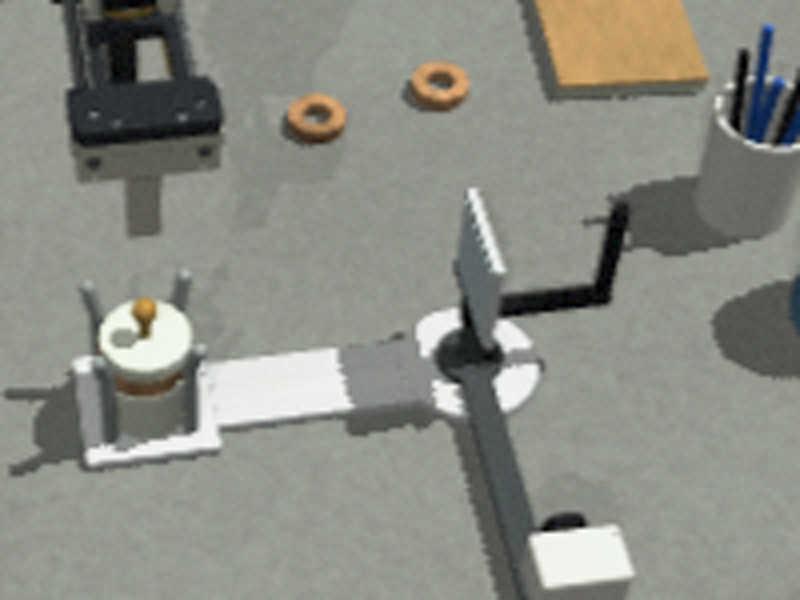

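```bash
python3 - <<'E'
from h import *
S=P('scene');D=P('side')
print('pencup',onz(S,450,205,.09),onz(D,229,345,.09),'pot',onz(S,482,237,.1),onz(D,179,330,.1))
E
python3 -m handwheel '[{"travel":[0.6,0,0],"rotation":[0,0,0],"grip":0.8},{"travel":[1,0,0],"rotation":[0,0,0],"grip":0.8},{"travel":[1,0,0],"rotation":[0,0,0],"grip":0.8},{"travel":[1,0,0],"rotation":[0,0,0],"grip":0.8},{"travel":[1,0,0],"rotation":[0,0,0],"grip":0.8},{"travel":[0.6,0,0],"rotation":[0,0,0],"grip":0.8},{"travel":[0,0,0],"rotation":[0,0,0],"grip":0.5},{"travel":[0,0,0],"rotation":[0,0,0],"grip":0.2}]';python3 - <<'E'
from h import *
go([.616,.212,.2]);fix()
np.save('pics/Tw15.npy',P('wrist')['T'])
cv2.imwrite('pics/w15.png',camera('wrist'))
E
```

```text
pencup [0.54099669 0.386244   0.09      ] [0.55285212 0.38100438 0.09      ] pot [0.67744742 0.37902569 0.1       ] [0.66370405 0.38919017 0.1       ]
time_s: 26.25
position: [0.594, 0.1382, 0.3833]
orientation: [-2.518, -1.845, 0.037]
ft_force: [0.4, -1.2, -0.1]
grip_width: 0.0726
t 26.25 grasp [0.589  0.1384 0.2164] yawY -17.54 tilt 1.74 need units [1.96  0.102 0.391] grip 0.0726 F [ 0.41 -1.23 -0.1 ]
rot units [-0.337  0.086 -0.047]
```

View pics/w15.png

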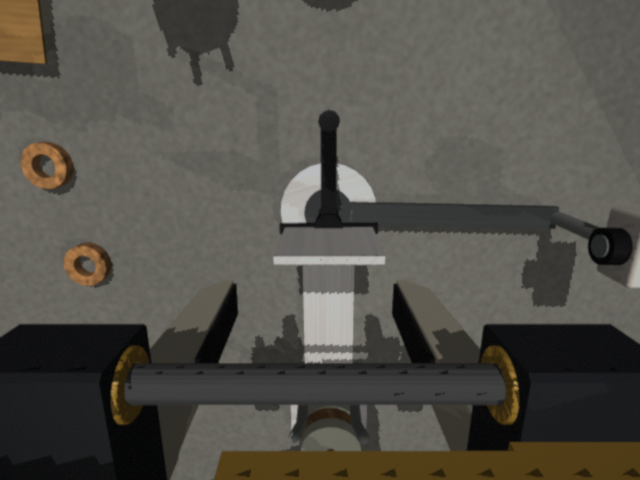

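Run:
```python
from h import *
W=P('wrist');W['T']=np.load('pics/Tw15.npy')
ang=lambda a,b:np.degrees(np.arctan2(*(b-a)[1::-1]))
peg=onz(W,329,119,.14);lens=onz(W,606,246,.1)
a0=(onz(W,380,204,.017)+onz(W,380,229,.017))/2;a1=(onz(W,550,207,.017)+onz(W,550,233.5,.017))/2
foot=onz(W,328.5,210,.01)
m0,m1=onz(W,274,259,.135),onz(W,385,260,.135)
print('peg',peg,'lens',lens,'foot',foot,'mirror',m0,m1,np.linalg.norm(m1-m0),ang(m0,m1))
print('arm ang',ang(a0,a1),'lens from foot',ang(foot,lens),np.linalg.norm((lens-foot)[:2]),'peg',ang(foot,peg),np.linalg.norm((peg-foot)[:2]))
nest=np.array([.534,-.067,0]);print('nest dir',ang(foot,nest),np.linalg.norm((foot-nest)[:2]),'nest->peg',ang(nest,peg),np.linalg.norm((peg-nest)[:2]))
```

```text
peg [0.61775592 0.2118711  0.14      ] lens [0.7766531  0.07339573 0.1       ] foot [0.59470343 0.135174   0.01      ] mirror [0.56074119 0.14225091 0.135     ] [0.6265139  0.12155725 0.135     ] 0.06895127286067085 -17.464814041828234
arm ang -18.42947650409752 lens from foot -18.754144206264865 0.19215159327458756 peg 73.27104581394538 0.08008659965922393
nest dir -106.71256447937364 0.21109057713881096 nest->peg 73.28292762654591 0.2911771744226255
```

```bash
python3 -m handwheel '[{"travel":[0.3,0,0],"rotation":[-0.34,0.09,-0.04],"grip":0.2},{"travel":[0.8,0,0],"rotation":[0,0,0],"grip":0.2},{"travel":[0.6,0,0],"rotation":[0,0,0],"grip":0.2},{"travel":[0,0,0],"rotation":[0,0,0],"grip":0.2},{"travel":[0,0,0],"rotation":[0,0,0],"grip":0.2},{"travel":[0,0,0],"rotation":[0,0,0],"grip":0.2}]';python3 - <<'E'
from h import *
go([.6172,.2119,.125]);fix()
E
```

```text
time_s: 26.9
position: [0.614, 0.195, 0.3799]
orientation: [-2.54, -1.847, 0.011]
ft_force: [0.7, 0.4, -0.3]
grip_width: 0.0561
t 26.9 grasp [0.6131 0.1944 0.2129] yawY -17.95 tilt 0.39 need units [ 0.458 -0.026  2.195] grip 0.0561 F [ 0.68  0.4  -0.3 ]
rot units [-0.052  0.058 -0.131]
```

```bash
python3 -m handwheel '[{"travel":[0.45,-0.03,0],"rotation":[-0.05,0.06,-0.12],"grip":0.2},{"travel":[0,0,0],"rotation":[0,0,0],"grip":0.2},{"travel":[0,0,0.3],"rotation":[0,0,0],"grip":0.2},{"travel":[0,0,0.3],"rotation":[0,0,0],"grip":0.2},{"travel":[0,0,0],"rotation":[0,0,0],"grip":0.2},{"travel":[0,0,0],"rotation":[0,0,0],"grip":0.2}]';python3 - <<'E'
from h import *
go([.6172,.2119,.125]);fix()
cv2.imwrite('pics/w16.png',camera('wrist'))
W=P('wrist');print(proj(W,[[.6172,.2119,.14]]))
E
```

```text
time_s: 27.5
position: [0.6184, 0.2109, 0.3531]
orientation: [-2.533, -1.858, 0.002]
ft_force: [0.2, -0.7, -0.6]
grip_width: 0.0557
t 27.5 grasp [0.6182 0.2109 0.1861] yawY -17.49 tilt 0.07 need units [ 0.018 -0.03   1.527] grip 0.0557 F [ 0.23 -0.73 -0.6 ]
rot units [-0.011  0.008 -0.037]
[[313.1948213  272.64581527]]
```

View pics/w16.png

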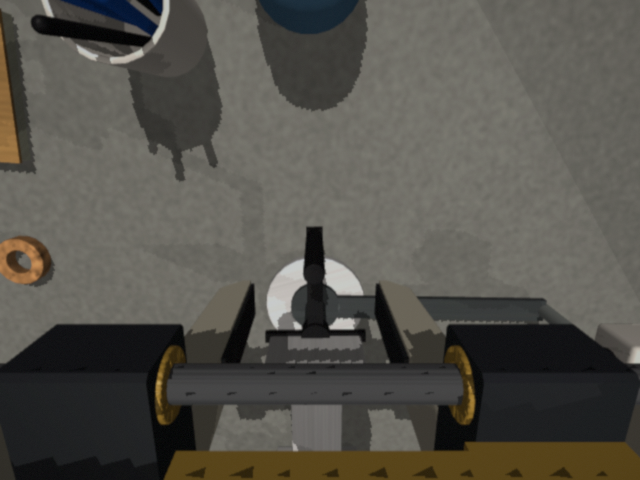

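```bash
python3 -m handwheel '[{"travel":[0.02,-0.01,0.4],"rotation":[0,0,0],"grip":0.2},{"travel":[0,0,0.4],"rotation":[0,0,0],"grip":0.2},{"travel":[0,0,0.4],"rotation":[0,0,0],"grip":0.2},{"travel":[0,0,0.2],"rotation":[0,0,0],"grip":0.2},{"travel":[0,0,0],"rotation":[0,0,0],"grip":0.2},{"travel":[0,0,0],"rotation":[0,0,0],"grip":0.2}]';python3 - <<'E'
from h import *
go([.6172,.2119,.125]);fix()
E
```

```text
time_s: 28.15
position: [0.619, 0.2116, 0.2978]
orientation: [2.532, 1.857, 0.004]
ft_force: [0.5, 0.1, -0.0]
grip_width: 0.0561
t 28.15 grasp [0.6195 0.2116 0.1308] yawY -17.5 tilt 0.17 need units [-0.011 -0.057  0.144] grip 0.0561 F [ 0.5   0.1  -0.03]
rot units [ 0.031 -0.011 -0.041]
```

Close on the peg (20 N so it won't slip).

```bash
python3 -m handwheel '[{"travel":[0,-0.05,0.1],"rotation":[0.03,0,0],"grip":-1},{"travel":[0,0,0],"rotation":[0,0,0],"grip":-1},{"travel":[0,0,0],"rotation":[0,0,0],"grip":-1},{"travel":[0,0,0],"rotation":[0,0,0],"grip":-1},{"travel":[0,0,0],"rotation":[0,0,0],"grip":-1},{"travel":[0,0,0],"rotation":[0,0,0],"grip":-1},{"travel":[0,0,0],"rotation":[0,0,0],"grip":-1}]' 20;python3 - <<'E'
from h import *
go([.6172,.2119,.125]);fix()
E
```

```text
time_s: 28.85
position: [0.6175, 0.2125, 0.2967]
orientation: [2.533, 1.857, 0.008]
ft_force: [-0.9, 0.2, 0.2]
grip_width: 0.0117
t 28.85 grasp [0.6183 0.2128 0.1297] yawY -17.5 tilt 0.28 need units [-0.031 -0.019  0.116] grip 0.0117 F [-0.91  0.15  0.23]
rot units [ 0.042 -0.037 -0.04 ]
```

```bash
cat >> h.py <<'E'
def mir():
    p,M,o=tool();g=p+M[:,2]*.167;ax=np.array([.5952,.1362]);d=g[:2]-ax
    th=np.radians(73.2+44.1);t=ax+.08*np.array([np.cos(th),np.sin(th)])
    print('mirror est',round(np.arctan2(d[1],d[0])-np.radians(73.2),3),'r',np.linalg.norm(d).round(4),'yaw turn',round(-17.5-0,1),'q',np.round(o['q'],2));go([*t,g[2]]);fix(-17.3+44.1)
E
python3 -c "from h import *;mir()"
python3 -m handwheel '[{"travel":[-0.01,-0.18,0],"rotation":[0,0,-1],"grip":-1},{"travel":[-0.01,-0.18,0],"rotation":[0,0,-1],"grip":-1},{"travel":[-0.01,-0.18,0],"rotation":[0,0,-1],"grip":-1},{"travel":[0,0,0],"rotation":[0,0,0],"grip":-1}]';python3 -c "from h import *;mir()"
```

```text
mirror est 0.001 r 0.08 yaw turn -17.5 q [0.16 0.52 1.41 0.   1.2  0.47]
t 28.85 grasp [0.6183 0.2128 0.1297] yawY -17.5 tilt 0.28 need units [-0.582 -1.383 -0.007] grip 0.0117 F [-0.91  0.15  0.23]
rot units [ 0.054 -0.019 -8.86 ]
time_s: 29.25
position: [0.5966, 0.2159, 0.2966]
orientation: [2.258, 2.18, 0.011]
ft_force: [1.9, -0.6, -1.5]
grip_width: 0.0112
mirror est 0.261 r 0.0801 yaw turn -17.5 q [0.17 0.49 1.47 0.   1.18 0.21]
t 29.25 grasp [0.5978 0.2163 0.1296] yawY -2.02 tilt 0.43 need units [-0.259 -0.973 -0.007] grip 0.0112 F [ 1.86 -0.62 -1.53]
rot units [ 0.086 -0.009 -5.765]
```

```bash
python3 -m handwheel '[{"travel":[-0.01,-0.18,0],"rotation":[0.08,0,-1],"grip":-1},{"travel":[-0.01,-0.18,0],"rotation":[0,0,-1],"grip":-1},{"travel":[-0.01,-0.18,0],"rotation":[0,0,-1],"grip":-1},{"travel":[-0.01,-0.18,0],"rotation":[0,0,-1],"grip":-1},{"travel":[-0.01,-0.14,0],"rotation":[0,0,-0.8],"grip":-1},{"travel":[0,0,0],"rotation":[0,0,0],"grip":-1}]';python3 -c "from h import *;mir()"
```

```text
time_s: 29.85
position: [0.5662, 0.2104, 0.2966]
orientation: [1.757, 2.6, 0.018]
ft_force: [2.9, 2.5, -2.1]
grip_width: 0.0114
mirror est 0.642 r 0.0802 yaw turn -17.5 q [ 0.17  0.44  1.55  0.01  1.14 -0.22]
t 29.85 grasp [0.5678 0.2116 0.1296] yawY 21.9 tilt 0.69 need units [-0.012 -0.255 -0.003] grip 0.0114 F [ 2.88  2.45 -2.13]
rot units [ 0.134 -0.03  -0.98 ]
```

```bash
python3 -m handwheel '[{"travel":[0,-0.16,0],"rotation":[0.12,0,-0.5],"grip":-1},{"travel":[0,-0.16,0],"rotation":[0,0,-0.5],"grip":-1},{"travel":[0,-0.04,0],"rotation":[0,0,0],"grip":-1}]';python3 -c "from h import *;mir()"
python3 -m handwheel '[{"travel":[0,-0.04,0],"rotation":[0,0,0],"grip":-1},{"travel":[0,-0.04,0],"rotation":[0,0,0],"grip":-1}]';python3 -c "from h import *;mir()"
```

```text
time_s: 30.15
position: [0.5568, 0.2061, 0.2966]
orientation: [1.652, 2.667, 0.019]
ft_force: [5.3, 4.5, -6.2]
grip_width: 0.0115
mirror est 0.77 r 0.0801 yaw turn -17.5 q [ 0.16  0.42  1.58  0.01  1.13 -0.3 ]
t 30.15 grasp [0.5584 0.2074 0.1296] yawY 26.43 tilt 0.72 need units [-0.003  0.001 -0.   ] grip 0.0115 F [ 5.33  4.47 -6.24]
rot units [ 0.141 -0.029 -0.074]
time_s: 30.35
position: [0.5565, 0.2059, 0.2966]
orientation: [1.661, 2.657, 0.028]
ft_force: [5.4, 4.7, -4.0]
grip_width: 0.012
mirror est 0.759 r 0.0801 yaw turn -17.5 q [ 0.16  0.42  1.58  0.01  1.12 -0.29]
t 30.35 grasp [0.5593 0.2078 0.1296] yawY 25.99 tilt 1.13 need units [-0.003 -0.022 -0.   ] grip 0.012 F [ 5.37  4.66 -3.96]
rot units [ 0.225 -0.031 -0.162]
```

```bash
python3 -m handwheel '[{"travel":[0,-0.06,0],"rotation":[0,0,0],"grip":-1},{"travel":[0,-0.05,0],"rotation":[0,0,0],"grip":-1}]';python3 - <<'E'
from h import *
mir()
im=[camera(n) for n in ('wrist','scene','side')]
for n,i in zip(('wrist','scene','side'),im): cv2.imwrite(f'pics/{n}20.png',i)
for k in range(4): camera('side')
mir()
crop("pics/side20.png",190,190,390,340,4,"pics/si20.png")
crop("pics/scene20.png",260,180,460,330,4,"pics/sc20.png")
E
```

```text
time_s: 30.55
position: [0.5553, 0.2054, 0.2966]
orientation: [1.669, 2.648, 0.038]
ft_force: [5.0, 5.6, -4.2]
grip_width: 0.0117
mirror est 0.76 r 0.0801 yaw turn -17.5 q [ 0.16  0.42  1.59  0.01  1.11 -0.29]
t 30.55 grasp [0.5592 0.2078 0.1296] yawY 25.55 tilt 1.55 need units [-0.004 -0.02  -0.001] grip 0.0117 F [ 5.03  5.6  -4.19]
rot units [ 0.309 -0.033 -0.249]
mirror est 0.76 r 0.0801 yaw turn -17.5 q [ 0.16  0.42  1.59  0.01  1.11 -0.29]
t 30.9 grasp [0.5592 0.2077 0.1297] yawY 25.56 tilt 1.54 need units [-0.003 -0.019 -0.001] grip 0.0118 F [ 5.27  4.92 -4.8 ]
rot units [ 0.307 -0.032 -0.247]
```

View pics/si20.png

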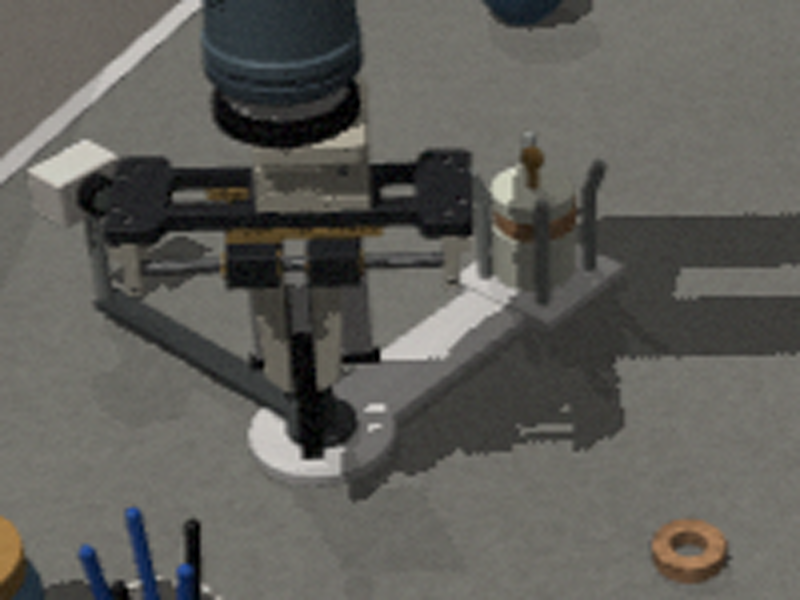

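View pics/sc20.png

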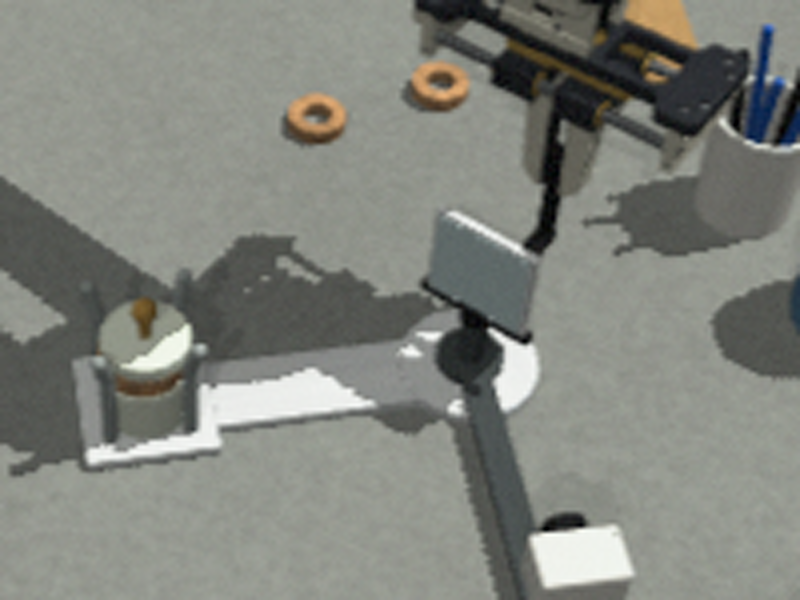

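View pics/wrist20.png

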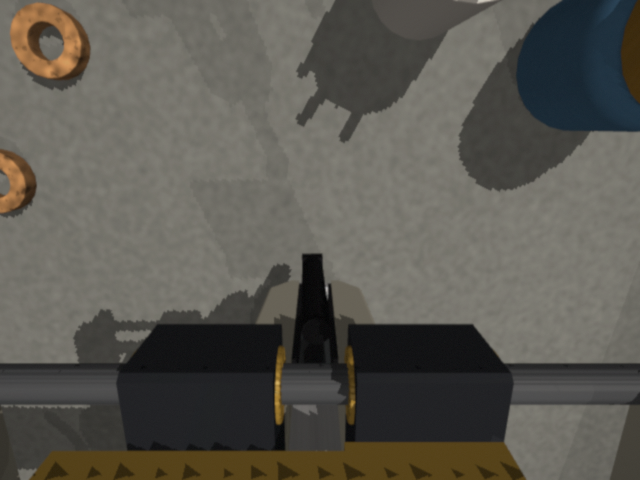

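Run:
```python
from h import *
S=P('scene');sc=lambda u,v:(260+u/4,180+v/4)
for a,b in (((469,190),(503,270)),((447,212),(538,256))):
    A,B=onz(S,*sc(*a),.135),onz(S,*sc(*b),.135);print(np.linalg.norm(B-A).round(4),np.degrees(np.arctan2(*(B-A)[1::-1])).round(1))
mir()
```

```text
0.066 -13.7
0.0617 29.3
mirror est 0.76 r 0.0801 yaw turn -17.5 q [ 0.16  0.42  1.59  0.01  1.11 -0.29]
t 30.9 grasp [0.5592 0.2077 0.1297] yawY 25.56 tilt 1.54 need units [-0.003 -0.019 -0.001] grip 0.0118 F [ 5.27  4.92 -4.8 ]
rot units [ 0.307 -0.032 -0.247]
```

```bash
python3 -c "
from cell import *
print(finish_job())"
```

```text
the job is handed in; nothing more can be done
None
```

The tea caddy is assembled in the nest and the mirror is held at about 0.76 rad. I handed the job in at about 31 s; it gives no verdict.

- **Stack:** I put the caddy body, then the 56 mm cork ring, then the lid with its knob up, into the nest. Each was lowered until the wrist felt contact of about 20–33 N and then let go. The side and scene pictures show all three flat and centred between the posts. I judged this by eye; the hand positions at release agreed with the nest centre to about 1 mm.
- **Mirror:** The peg is pinched at 20 N. I estimate the mirror at 0.76 rad from the peg's arc. The mirror's top edge in the scene picture gives about 0.75.
- **Target:** I measured the camera arm at about 1.54 rad, so the target is about 0.77 and the mirror is well inside the ±0.07 band. The pose did not move during the last 0.35 s I watched.
- **Disagreements:** The fixed cameras differed from the wrist camera by up to about 6 mm on some points, so I used the wrist camera for placing. The tool ended tilted 1.5° under the spring load, with no visible effect on the grip. I did not knowingly touch the camera arm or the bystanders. The last pictures show nothing out of place, but I did not measure their positions again.

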